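Shut the slide box and push its tray into the cabinet

TASK

Put the open box of microscope slides away for the night: with the fingertips, first push its blue lid down until it is fully shut, with the tray still pulled out, and then push the white front of the tray until it is fully home against the grey cabinet. Only push, and gently, for the slides are glass: do not lift the box or tip it, do not use the cabinet to knock the lid down, and leave the bottles and other things around it standing where they are.

Things in the scene. Friction and masses are not known exactly. Their poses are not given: they have to be found in the camera images.
- slide_cabinet: Low grey cabinet fixed to the bench, 130 deep (x) x 210 wide (y) x 68 high, open on its front side. Origin: centre of its underside, on the bench. Its own x axis points from the front to the back (the tray comes out along -x, roughly towards the robot), z up.
- tray (a joint): Slide of the tray out of the cabinet, m. 0 = fully home (front panel against the cabinet), grows as it comes out along the cabinet's -x, stop at 0.112. It stays where it is left; it takes about 3 to 5 N to push. The tray is dark steel: inside about 111 (x) x 182 (y), floor 9 mm above the bench, side walls up to 27 mm above the bench.
- tray_front (a point): Centre of the outer face of the tray's white upright front panel, 33 mm above the bench; the panel is 204 wide (y), 8 thick, and reaches from 5 to 57 mm above the bench. The outer face looks along the cabinet's -x and is flat save for a card frame 1 mm proud. Moves with the tray. With the tray home it lies 73 mm in front of the cabinet's origin.
- slide_box: Blue slide box standing loose in the tray with some 8 mm of play all round, about 0.26 kg, 99 (x) x 168 (y) x 36 high when shut. Origin: centre of its underside, on the tray's floor 9 mm above the bench. Its x axis points to the back (hinge side), as the cabinet's, to within a few degrees.
- slide_box_lid (a joint): Lid angle, rad. 0 = fully shut, grows as the lid swings up and back about the hinge along the box's rear (+x) edge. Stiff hinge: the lid stays where it is left and needs about 1 to 2 N at its free edge to move. At the start it stands partly open (0.75 to 1.2).
- lid_hinge (a point): Middle of the lid's hinge line, in the box's frame at x = +48, z = +22 mm. The line runs along the box's y. The lid is a shell 92 deep, 168 wide, 14 high. With lid angle q, a point of its outer (top) face d mm from the hinge lies, in the box's frame, at x = 48 - d cos q + 14 sin q, z = 22 + d sin q + 14 cos q (mm), d from 2 to 94.
- lid_edge (a point): Middle of the lid's free edge, on the outer face, d = 94 mm from the hinge. Moves with the lid.
- stain_bottle_1: Bystander: red plastic stain bottle with red cap, 42x42x104, standing just left of the cabinet. Loose. Origin: centre of its underside. Leave it alone.
- oil_bottle: Bystander: small brown bottle with black dropper cap, 31x31x76, standing just right of the cabinet. Loose. Origin: centre of its underside. Leave it alone.
- tape_roll: Bystander: beige tape roll lying flat, 54x54x18, at the left. Loose. Origin: centre of its underside. Leave it alone.
- timer: Bystander: white timer with three buttons, 56x70x20, at the right. Loose. Origin: centre of its underside. Leave it alone.
- tube_rack: Bystander: empty teal tube rack, 50x118x45, left or right of the cabinet. Loose. Origin: centre of its underside. Leave it alone.
- marker_2: Bystander: white marker with red cap, 137x12x13, at the left. Loose. Origin: centre of its underside. Leave it alone.
- dropper_2: Bystander: white dropper bottle with pointed cap, 29x28x92, at the right. Loose. Origin: centre of its underside. Leave it alone.

How it is judged:
By the outcome, as a careful person would: the job done as asked, in the order asked, and still so for the second after the job is handed in, with the robot touching nothing.
It also fails if it takes over 46 s, if anything falls off the work surface, if the arm or the gripper's body presses on something with over 40 N, if the wrist force passes 120 N, or if a joint passes its speed limit or range.

ROBOT

A 6-joint arm with a two-finger parallel gripper is mounted at the origin on a cart in front of the work surface, level with it; the furniture and walls round the work are solid. World frame = base frame: x ahead of the robot, y to its left, z up, the work surface at z = 0. Lengths are in m, angles in rad, forces in N, time in s.
With the tool pointing down it reaches from about 0.3 to 0.775 m from the base axis. Payload 14.6 kg.
Tool frame: the origin (TCP) lies midway between the tips of the shut fingers; the grasp point (between the pads) lies 19 mm behind it (env.pinch_z is the distance from the TCP to the grasp point, in m); z points along the fingers, x is the direction in which the jaws open and shut, and the axes are right-handed (so a half turn about z gives the same grasp; the last joint's range is limited). The gripper opens to 85 mm and grips with 20 to 120 N. Pads are 22 mm wide; open, the fingers measure 114 mm over their backs; the gripper's body (76 mm by 85 mm) begins 54 mm behind the grasp point. The pads swing forward as they close: fully open they stand 13 mm farther back than shut.
Start: joints at [-1.298, 0.3, 1.521, -0, 1.321, -0.067], TCP at [0.183, -0.519, 0.231] pointing down, gripper open.
Joint ranges: [-3.03, 3.03], [-0.79, 2.21], [0.23, 2.52], [-1.04, 4.18], [0, 3.07], [-2.55, 2.55]. Speed limits (rad/s): [2.22, 2.22, 2.57, 3.14, 3.14, 3.14].

INTERFACE

Orientations are given as a rotation vector (axis times angle).
In Python, from plant import env gives the robot as it stands.
- The arm moves only by the tool drive_tool, never from a script. Its argument "moves" is a list of rows, each an object with "linear": the shift along the tool's x, y, z in cm, a list of three; "angular": the turn, a rotation vector about the tool's x, y, z in degrees, a list of three; "jaw": the finger opening in cm, from 0 to 8.54. A call has 1 to 8 rows; each row is the pose to reach, as a shift and turn from the pose commanded when the call began, along the tool's axes at that moment; what a row does not reach only later rows make up. A row lasts 1/10 s, in which the tool goes at most 50 mm and 8.59 degrees, less where a joint would pass 70% of its speed; a pose out of reach is approached as far as the arm can. A call with a gripper value outside its range is refused whole. The fingers move at their own pace and stop on an object; the grip force is fixed at half the most. Time passes only in rows, so rows that repeat a pose let the fingers close. It gives the time, the measured TCP pose, the force and the opening at its end, in the units of the state.
- env.read_state(): the state, without advancing time (a new reading comes with each control period).
- env.camera(name): name is "scene" or "top"; returns (picture, depth): 420x560x3 uint8, red, green, blue; 420x560 float32, m along the optical axis (not along the pixel's ray), 0 where there is no reading.
- env.camera_info(name): a dict with "fx", "fy", "cx", "cy" (pixels), "R" (3x3) and "t" (3): a world point X has camera coordinates R X + t. Camera axes: x right, y down, z forward; pixel columns grow to the right and rows downward; lengths in m; the calibration is good to about 2 mm. A picture is of the moment at which its call begins. camera_info takes no time and is no camera call.
- env.job_done(): hands the job in, once; it reports no verdict.
The state is a dict: "time_s": time; "joints": joint angles; "dq": joint speeds; "tau": joint torques, N m; "tool_pos": TCP position; "orientation": TCP orientation; "wrist_force": force on the tool from outside, world axes, zero at the start; "ft_torque": the same for the moment, N m; "finger_gap": opening from 0.0 (shut) to 1.0 (fully open).
Only numpy, scipy, OpenCV 4.12 (cv2) and the standard library are available. Lean on these libraries where they do the work, as an engineer would, in place of code of your own. Each camera call takes 0.05 s, during which the arm holds its last target. There are 200 camera calls.

## Working session

There is one attempt and no reset: what is moved stays moved. The work goes in short steps, Python scripts to look and compute and a tool call to move; the robot and the scene stay as the last step left them, time stands still between calls to the robot, and variables do not carry over. Pictures are saved under pics/ and viewed, about 8 in all and at most 12, crops included, and the job is handed in when it is done.

Besides the shell and the picture viewer there is one more tool, called after "Request:" by a JSON object that holds its "op" and its "data", one argument or row to a line. drive_tool: Moves the arm, as the interface text tells. Its arguments: {"type":"object","properties":{"moves":{"type":"array","items":{"type":"object","properties":{"linear":{"type":"array","items":{"type":"number"}},"angular":{"type":"array","items":{"type":"number"}},"jaw":{"type":"number"}}}}},"required":["moves"]}

```bash
mkdir -p pics; cat > h.py <<'E'
import numpy as np, cv2
from plant import env
def shot(n,name):
    im,d=env.camera(n); cv2.imwrite(f'pics/{name}.png',im[:,:,::-1]); np.save(f'pics/{name}.npy',d); return im,d
def cloud(n,d):
    c=env.camera_info(n); v,u=np.mgrid[:d.shape[0],:d.shape[1]]
    P=np.stack([(u-c['cx'])/c['fx']*d,(v-c['cy'])/c['fy']*d,d],-1)
    return (P-c['t'])@c['R']   # R^T (p-t)
E
python3 - <<'E'
from h import *
a,_=shot('top','top0'); b,_=shot('scene','scene0')
print(env.read_state())
for n in('top','scene'):print(env.camera_info(n))
E
```

```text
{'time_s': 0.1, 'joints': array([-1.29758230e+00,  3.00416503e-01,  1.52152751e+00, -3.12199546e-05,
        1.32071132e+00, -6.66192337e-02]), 'dq': array([-0.00021261, -0.00134986, -0.00168588, -0.00170455, -0.00013438,
        0.00054982]), 'tau': array([-1.13762824e-03, -5.44376206e+01, -3.62371588e+01, -2.13730182e-04,
        3.07045440e-03, -7.63576423e-06]), 'tool_pos': array([ 0.18325331, -0.51834425,  0.23077393]), 'orientation': array([-2.56457530e+00,  1.81342072e+00,  1.32544427e-03]), 'wrist_force': array([-0.33186397,  0.35887692,  0.06524434]), 'ft_torque': array([-0.03162694, -0.00759955, -0.00431375]), 'finger_gap': 0.9957938188282442}
{'fx': 519.3991920791154, 'fy': 519.3991920791154, 'cx': 267.3776959923017, 'cy': 204.85789340095872, 'R': array([[-0.42760338, -0.90393757,  0.00722587],
       [-0.86390858,  0.40628857, -0.29764335],
       [ 0.26611522, -0.1335158 , -0.95464979]]), 't': array([0.19350045, 0.51141494, 1.49429466])}
{'fx': 444.9441830022318, 'fy': 444.9441830022318, 'cx': 282.1850798603323, 'cy': 212.2589704279455, 'R': array([[-0.27239383, -0.96191697, -0.02274508],
       [-0.42325247,  0.14101792, -0.89496999],
       [ 0.86409429, -0.23415739, -0.44554615]]), 't': array([0.0879306 , 0.29685106, 1.00052157])}
```

View pics/top0.png

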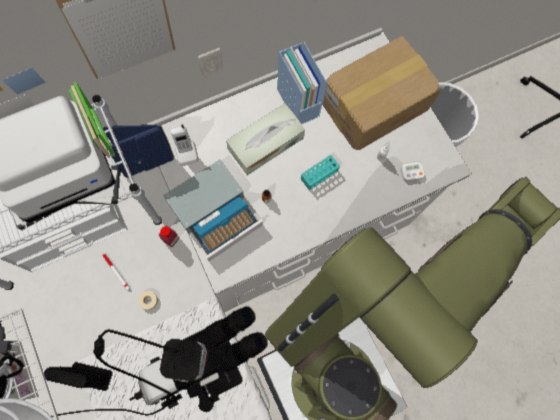

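View pics/scene0.png

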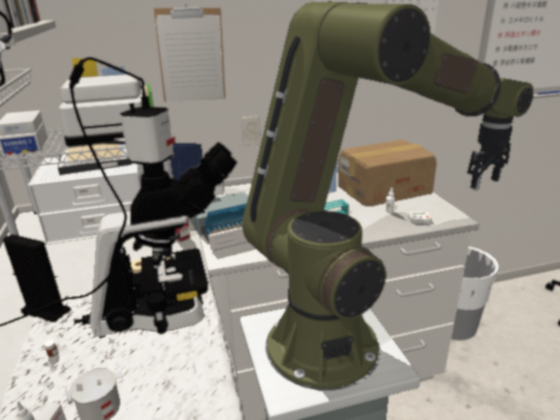

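The top view shows the grey cabinet top around (205,190), the blue box with its lid up around (225,222), and the white tray front from about (210,255) to (262,230). The red bottle is at (168,236), the brown bottle at (266,196), and the microscope is lower left.

```bash
python3 - <<'E'
from h import *
im=cv2.imread('pics/top0.png'); d=np.load('pics/top0.npy'); P=cloud('top',d)
x0,y0,x1,y1=140,140,300,290
big=cv2.resize(im[y0:y1,x0:x1],None,fx=5,fy=5,interpolation=cv2.INTER_CUBIC); cv2.imwrite('pics/crop.png',big)
roi=np.zeros(d.shape,bool); roi[y0:y1,x0:x1]=1
hsv=cv2.cvtColor(im,cv2.COLOR_BGR2HSV)
Z=P[...,2]
bench=P[230:240,300:340].reshape(-1,3); print('bench z',np.median(bench[:,2]))
def rect(m,n):
    m=cv2.morphologyEx(m.astype(np.uint8),cv2.MORPH_OPEN,np.ones((3,3)))
    k,l,s,c=cv2.connectedComponentsWithStats(m); i=1+s[1:,4].argmax(); q=P[l==i]
    r=cv2.minAreaRect(q[:,:2].astype(np.float32)*1000); print(n,s[i],'z',q[:,2].mean(),r,cv2.boxPoints(r).round().tolist()); return l==i
rect(roi&(abs(Z-.068)<.006)&(hsv[...,1]<90),'cab')
m=rect(roi&(abs(hsv[...,0].astype(int)-103)<12)&(hsv[...,1]>120)&(Z>.02),'blue')
q=P[m]; print('blue z range',np.percentile(q[:,2],[1,5,50,95,99]))
rect(roi&(abs(Z-.055)<.008)&(hsv[...,2]>170)&(hsv[...,1]<40),'front')
for u,v in [(168,236),(266,196)]: print(P[v-3:v+4,u-3:u+4].reshape(-1,3).mean(0))
E
```

```text
bench z -0.0010687446282852818
cab [ 167  160   76   68 2270] z 0.06791722845397376 ((667.6841430664062, 116.87293243408203), (131.7745819091797, 210.22021484375), 10.021319389343262) [[585.0, 209.0], [621.0, 2.0], [751.0, 25.0], [714.0, 232.0]]
blue [194 197  54  39 709] z 0.0917815701758828 ((571.3469848632812, 99.90326690673828), (68.96165466308594, 167.2487030029297), 11.364376068115234) [[521.0, 175.0], [554.0, 11.0], [622.0, 25.0], [589.0, 189.0]]
blue z range [0.04849515 0.05869543 0.09796182 0.11030431 0.11356909]Traceback (most recent call last):
  File "<stdin>", line 16, in <module>
  File "<stdin>", line 11, in rect
ValueError: attempt to get argmax of an empty sequence
```

View pics/crop.png

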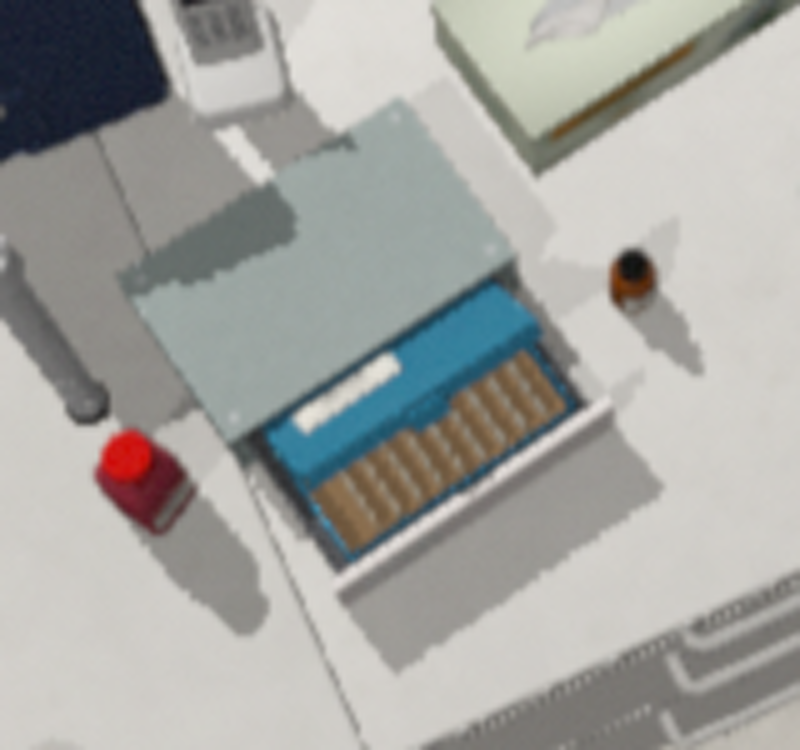

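```bash
python3 - <<'E'
from h import *
im=cv2.imread('pics/top0.png'); d=np.load('pics/top0.npy'); P=cloud('top',d)
hsv=cv2.cvtColor(im,cv2.COLOR_BGR2HSV).astype(int)
X=P.reshape(-1,3)*1000; H=hsv.reshape(-1,3)
th=np.deg2rad(10); R=np.array([[np.cos(th),np.sin(th)],[-np.sin(th),np.cos(th)]])
L=(X[:,:2]-[667.7,116.9])@R.T   # cabinet frame
z=X[:,2]
f=(abs(L[:,0]+170)<30)&(abs(L[:,1])<115)&(z>44)&(z<64)&(H[:,1]<50)&(H[:,2]>120)
print('front n',f.sum(),'x pct',np.percentile(L[f,0],[2,50,98]),'y',L[f,1].min(),L[f,1].max(),'z',np.percentile(z[f],[5,95]),'yaw slope',np.polyfit(L[f,1],L[f,0],1))
# rays on z=57 plane, whitish pixels
b=(abs(L[:,0]+120)<75)&(abs(L[:,1])<100)&(abs(H[:,0]-103)<12)&(H[:,1]>120)&(z>60)
Q=np.c_[L[b],z[b]]; c=Q.mean(0); n=np.linalg.svd(Q-c)[2][2]; n*=np.sign(n[2]); print('lid n',n,'q',np.arctan2(np.hypot(n[0],n[1]),n[2]),'c',c,len(Q), 'yaw off',np.degrees(np.arctan2(n[1],n[0])))
print('lid y',np.percentile(Q[:,1],[1,99]),'x',np.percentile(Q[:,0],[1,99]),'z',np.percentile(Q[:,2],[1,99]))
# microscope etc
for (u0,v0,u1,v1) in [(150,300,275,400),(150,225,180,250),(258,185,275,205)]:
  q=P[v0:v1,u0:u1].reshape(-1,3)*1000; q=q[q[:,2]>60]; print(len(q),np.percentile(q,[1,50,99],axis=0).round())
E
```

```text
front n 226 x pct [-175.47717107 -172.14138921 -166.59361168] y -101.12063236697004 102.6648556562255 z [46.44831758 61.00633315] yaw slope [ 6.66781110e-03 -1.71742932e+02]
lid n [ 0.65442804 -0.00494215  0.75610814] q 0.7134506134086371 c [-105.22118582   -4.24032898   94.3849451 ] 669 yaw off -0.43268169168964543
lid y [-80.29427214  82.14319362] x [-129.42982446  -71.81666968] z [ 62.17422594 113.59974009]
6953 [[117. 117.  75.]
 [194. 276. 358.]
 [276. 432. 578.]]
206 [[569. 241.  63.]
 [588. 264.  84.]
 [616. 288. 111.]]
24 [[581. -68.  61.]
 [587. -59.  68.]
 [594. -53.  83.]]
```

```bash
python3 - <<'E'
from h import *
d=np.load('pics/top0.npy'); P=cloud('top',d)*1000; v,u=np.mgrid[:420,:560]
q=P[(u<268)&(v>290)&(u>140)]
for y0 in range(80,300,20):
  s=q[(q[:,1]>y0)&(q[:,1]<y0+20)&(q[:,2]>100)]
  if len(s): print(y0,len(s),'x',s[:,0].min().round(),s[:,0].max().round(),'z',np.percentile(s[:,2],[2,50,98]).round())
# arm silhouette: points above 500 elsewhere
q=P[(u>265)&(v>170)]; q=q[q[:,2]>250]; 
for z0 in range(250,1000,100):
  s=q[(q[:,2]>z0)&(q[:,2]<z0+100)]
  # coords along arm azimuth
  a=-1.3; r=s[:,0]*np.cos(a)+s[:,1]*np.sin(a); t=-s[:,0]*np.sin(a)+s[:,1]*np.cos(a)
  if len(s): print(z0,len(s),'r',np.percentile(r,[1,99]).round(),'t',np.percentile(t,[1,99]).round())
b=P.reshape(-1,3); th=np.deg2rad(10); R=np.array([[np.cos(th),np.sin(th)],[-np.sin(th),np.cos(th)]])
L=(b[:,:2]-[667.7,116.9])@R.T; im=cv2.imread('pics/top0.png'); H=cv2.cvtColor(im,cv2.COLOR_BGR2HSV).reshape(-1,3).astype(int)
m=(L[:,0]>-108)&(L[:,0]<-76)&(abs(L[:,1])<75)&(b[:,2]>62)&(b[:,2]<125)
k=np.polyfit(L[m,0],b[m,2],1); print('lid top line',k,np.arctan(-k[0]),m.sum(), 'z at -110,-100,-90',np.polyval(k,[-110,-100,-90]))
E
```

```text
120 73 x 167.0 256.0 z [234. 388. 395.]
140 347 x 158.0 264.0 z [384. 395. 411.]
160 459 x 127.0 268.0 z [ 378.  408. 1577.]
180 393 x 155.0 266.0 z [331. 390. 404.]
200 411 x 154.0 268.0 z [305. 363. 385.]
220 526 x 115.0 269.0 z [129. 356. 365.]
240 549 x 115.0 267.0 z [129. 338. 352.]
260 752 x 115.0 288.0 z [130. 342. 510.]
280 765 x 115.0 288.0 z [130. 504. 530.]
250 5568 r [-70.  64.] t [-102.  221.]
350 951 r [-87.  -3.] t [121. 227.]
450 3815 r [-14. 572.] t [-15. 224.]
550 8924 r [ 29. 450.] t [-28. 222.]
650 11646 r [ 65. 202.] t [-39. 228.]
lid top line [ -1.05851844 -13.70343255] 0.8138179644346769 357 z at -110,-100,-90 [102.73359587  92.14841147  81.56322707]
```

Request:
{"op": "drive_tool", "data": {
  "moves": [
    {"linear": [-12, -21, 0], "angular": [0, 0, 4], "jaw": 0},
    {"linear": [-12, -21, 0], "angular": [0, 0, 4], "jaw": 0},
    {"linear": [-12, -21, 0], "angular": [0, 0, 4], "jaw": 0},
    {"linear": [-12, -21, 0], "angular": [0, 0, 4], "jaw": 0},
    {"linear": [-24, -42, 0], "angular": [0, 0, 9], "jaw": 0},
    {"linear": [-24, -42, 0], "angular": [0, 0, 9], "jaw": 0},
    {"linear": [-24, -42, 0], "angular": [0, 0, 9], "jaw": 0},
    {"linear": [-24, -42, 0], "angular": [0, 0, 9], "jaw": 0}
  ]
}}

```text
time_s: 0.9
tool_pos: [0.4455, -0.2138, 0.2312]
orientation: [2.415, -2.01, -0.0]
wrist_force: [-0.0, -0.7, -0.7]
finger_gap: 0.001
```

Request:
{"op": "drive_tool", "data": {
  "moves": [
    {"linear": [-2, 0, 0], "jaw": 0},
    {"linear": [-2, 0, 0], "jaw": 0}
  ]
}}

```text
invalid input at $.moves[0]: expected keys linear, angular, jaw
```

```bash
python3 - <<'E'
from h import *
shot('top','top1'); shot('scene','scene1')
s=env.read_state()
for k in('joints','tool_pos','orientation','time_s'):print(k,s[k])
E
```

```text
joints [-5.16576085e-01  1.76841094e-01  1.67400979e+00  8.36915834e-04
  1.29116984e+00  8.65780137e-01]
tool_pos [ 0.4470899  -0.21163906  0.23098525]
orientation [-2.41979867e+00  2.00241571e+00  8.81467276e-04]
time_s 1.0
```

View pics/scene1.png

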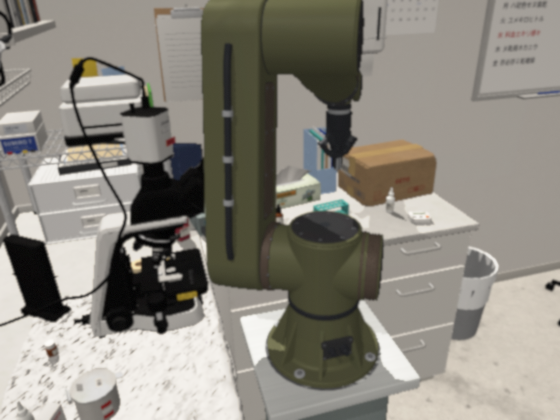

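```bash
python3 - <<'E'
from h import *
import cv2
d=np.load('pics/scene1.npy'); P=cloud('scene',d); im=cv2.imread('pics/scene1.png'); hsv=cv2.cvtColor(im,cv2.COLOR_BGR2HSV)
q1=-.5166; q2=.1768
def arm(X): 
    r=X[...,0]*np.cos(q1)+X[...,1]*np.sin(q1); t=-X[...,0]*np.sin(q1)+X[...,1]*np.cos(q1); return np.stack([r,t,X[...,2]],-1)
A=arm(P)*1000
m=(np.abs(hsv[...,0].astype(int)-30)<12)&(hsv[...,1]>60)&(d>0)
v,u=np.mgrid[:420,:560]
up=m&(u<275)&(v<285)&(A[...,1]<300)
for z0 in range(100,760,40):
    s=A[up&(A[...,2]>z0)&(A[...,2]<z0+40)]
    if len(s)>5: print(z0,len(s),'r',np.percentile(s[:,0],[1,99]).round(),'t',np.percentile(s[:,1],[1,99]).round())
dt=np.load('pics/top1.npy'); B=arm(cloud('top',dt))*1000; imt=cv2.imread('pics/top1.png');h=cv2.cvtColor(imt,cv2.COLOR_BGR2HSV)
m=(np.abs(h[...,0].astype(int)-30)<12)&(h[...,1]>60)&(dt>0)&(B[...,2]>300)
print('top:')
for r0 in range(-120,560,60):
    s=B[m&(B[...,0]>r0)&(B[...,0]<r0+60)]
    if len(s)>5: print(r0,len(s),'t',np.percentile(s[:,1],[1,99]).round(),'z',np.percentile(s[:,2],[1,50,99]).round())
E
```

```text
180 628 r [-76. -62.] t [ 86. 217.]
220 1072 r [-76. -56.] t [ 86. 218.]
260 1156 r [-70.  58.] t [ 90. 220.]
300 1103 r [-62.  59.] t [115. 262.]
340 1131 r [-55.  96.] t [115. 286.]
380 1164 r [-46.  75.] t [115. 222.]
420 1140 r [-38.  78.] t [115. 221.]
460 1223 r [-30.  84.] t [116. 219.]
500 1214 r [-22.  90.] t [116. 220.]
540 1360 r [-14.  89.] t [116. 220.]
580 1517 r [-7. 39.] t [ 97. 219.]
620 1739 r [ 1. 15.] t [ 93. 220.]
660 1859 r [11. 51.] t [ 95. 220.]
700 60 r [49. 57.] t [121. 217.]
top:
-120 40 t [-26.  36.] z [300. 302. 308.]
-60 1070 t [-64. 659.] z [300. 471. 598.]
0 5471 t [-38. 279.] z [368. 689. 703.]
60 5919 t [-38. 229.] z [681. 701. 707.]
120 3026 t [-31. 222.] z [619. 666. 687.]
180 2034 t [-25. 101.] z [605. 632. 651.]
240 1749 t [-29.  98.] z [581. 607. 624.]
300 1343 t [-17.  94.] z [555. 584. 601.]
360 838 t [-16.  90.] z [530. 558. 574.]
420 1030 t [-18.  90.] z [429. 505. 539.]
480 778 t [-18. 660.] z [334. 510. 520.]
540 91 t [661. 702.] z [312. 425. 433.]
```

```bash
cat > k.py <<'E'
from h import *
L1=L2=.4335; ZS=.2; L3=.275; T=.037
d=np.load('pics/top0.npy'); P0=cloud('top',d); v,u=np.mgrid[:420,:560]
M=P0[(u<268)&(v>290)&(u>60)]; M=M[(M[:,2]>.15)&(M[:,2]<.7)&(M[:,0]>.11)&(M[:,1]>.1)]
M=np.concatenate([M-[0,0,k] for k in (0,.03,.06,.09)])
O=np.array([.6677,.1169]); th=np.deg2rad(10)
C=np.array([[np.cos(th),-np.sin(th)],[np.sin(th),np.cos(th)]])
def w(x,y): return O+C@[x,y]           # cabinet -> world, m
def ik(tcp,psi,tilt):
    a=np.array([np.sin(tilt)*np.cos(psi),np.sin(tilt)*np.sin(psi),-np.cos(tilt)])
    W=np.array(tcp)-L3*a; R=np.hypot(W[0],W[1]); f=np.arctan2(W[1],W[0])-np.arcsin(T/R); r=np.sqrt(R*R-T*T); h=W[2]-ZS
    D=np.hypot(r,h); al=np.arccos(D/2/L1); q2=np.pi/2-np.arctan2(h,r)-al; return f,q2,2*al,W
def clear(f,q2,q3,pts=M):
    r=pts[:,0]*np.cos(f)+pts[:,1]*np.sin(f); t=-pts[:,0]*np.sin(f)+pts[:,1]*np.cos(f); z=pts[:,2]-ZS
    def slab(r,z,ang,L,t0,t1,hw):
        s=r*np.sin(ang)+z*np.cos(ang); n=r*np.cos(ang)-z*np.sin(ang)
        e=np.maximum(0,np.maximum(-s,s-L)); dn=np.maximum(0,np.hypot(n,e)-hw); dt=np.maximum(0,np.maximum(t0-t,t-t1)); return np.hypot(dn,dt).min()
    return slab(r,z,q2,L1,.09,.222,.076), slab(r-L1*np.sin(q2),z-L1*np.cos(q2),q2+q3,L2,-.04,.1,.06)
E
python3 - <<'E'
from k import *
for name,pts in {'lid0':[(-.10,.11)],'lid1':[(-.14,.05)],'tr0':[(-.20,.03)],'tr1':[(-.083,.03)]}.items():
  for (x,z) in pts:
    for y in (0,-.04,-.07):
      for psi in (10,30,50):
        o=[]
        for tilt in (0,20,30,40):
          f,q2,q3,W=ik([*w(x,y),z],np.deg2rad(psi),np.deg2rad(tilt)); c=clear(f,q2,q3); o.append('%d:%.2f %.2f %.2f c%.0f/%.0f'%(tilt,f,q2,q3,c[0]*1e3,c[1]*1e3))
        print(name,y,psi,' | '.join(o))
E
```

```text
lid0 0 10 0:0.11 0.46 1.59 c0/65 | 20:0.10 0.29 1.88 c31/37 | 30:0.09 0.24 2.01 c44/20 | 40:0.08 0.21 2.14 c50/15
lid0 0 30 0:0.11 0.46 1.59 c0/65 | 20:0.03 0.31 1.86 c19/53 | 30:-0.01 0.26 1.99 c24/50 | 40:-0.06 0.24 2.10 c21/52
lid0 0 50 0:0.11 0.46 1.59 c0/65 | 20:-0.02 0.35 1.81 c2/71 | 30:-0.09 0.32 1.91 c0/77 | 40:-0.16 0.32 1.99 c0/86
lid0 -0.04 10 0:0.04 0.47 1.59 c0/79 | 20:0.01 0.30 1.88 c19/56 | 30:-0.00 0.24 2.01 c30/45 | 40:-0.02 0.21 2.13 c34/40
lid0 -0.04 30 0:0.04 0.47 1.59 c0/79 | 20:-0.05 0.32 1.85 c5/74 | 30:-0.10 0.27 1.97 c7/74 | 40:-0.15 0.25 2.08 c0/77
lid0 -0.04 50 0:0.04 0.47 1.59 c0/79 | 20:-0.09 0.36 1.79 c0/91 | 30:-0.17 0.34 1.88 c0/100 | 40:-0.24 0.34 1.96 c0/110
lid0 -0.07 10 0:-0.01 0.47 1.58 c0/89 | 20:-0.05 0.30 1.87 c8/72 | 30:-0.07 0.25 2.00 c17/63 | 40:-0.09 0.22 2.12 c19/58
lid0 -0.07 30 0:-0.01 0.47 1.58 c0/89 | 20:-0.11 0.33 1.84 c0/90 | 30:-0.16 0.28 1.95 c0/92 | 40:-0.22 0.27 2.06 c0/95
lid0 -0.07 50 0:-0.01 0.47 1.58 c0/89 | 20:-0.15 0.37 1.77 c0/106 | 30:-0.22 0.35 1.86 c0/116 | 40:-0.30 0.36 1.93 c0/126
lid1 0 10 0:0.10 0.46 1.76 c0/42 | 2
[... 2418 characters left out ...]
0.04 10 0:0.04 0.60 1.60 c0/63 | 20:0.02 0.45 1.89 c0/46 | 30:0.00 0.42 2.02 c0/39 | 40:-0.01 0.41 2.13 c0/37
tr1 -0.04 30 0:0.04 0.60 1.60 c0/63 | 20:-0.04 0.47 1.86 c0/64 | 30:-0.09 0.44 1.98 c0/68 | 40:-0.14 0.44 2.07 c0/74
tr1 -0.04 50 0:0.04 0.60 1.60 c0/63 | 20:-0.09 0.51 1.80 c0/81 | 30:-0.16 0.49 1.89 c0/93 | 40:-0.23 0.51 1.95 c0/106
tr1 -0.07 10 0:-0.01 0.60 1.59 c0/75 | 20:-0.04 0.46 1.88 c0/63 | 30:-0.06 0.42 2.01 c0/57 | 40:-0.08 0.42 2.12 c0/55
tr1 -0.07 30 0:-0.01 0.60 1.59 c0/75 | 20:-0.10 0.48 1.85 c0/81 | 30:-0.15 0.45 1.96 c0/86 | 40:-0.21 0.45 2.05 c0/92
tr1 -0.07 50 0:-0.01 0.60 1.59 c0/75 | 20:-0.14 0.52 1.78 c0/97 | 30:-0.21 0.51 1.86 c0/109 | 40:-0.28 0.53 1.93 c0/123
```

```bash
python3 - <<'E'
from k import *
import k
print(len(M), np.percentile(M[:,0],[0,.2,1,2,5]))
i=M[:,1]<.24; print(np.sort(M[i][:,0])[::40][:12])
N=M[M[:,0]>.15]
for x,z in ((-.083,.042),):
 res=[]
 for y in np.arange(-.08,.09,.02):
  for psi in range(-60,70,10):
   for tilt in range(0,75,5):
    f,q2,q3,W=ik([*w(x,y),z],np.deg2rad(psi),np.deg2rad(tilt))
    if not .23<q3<2.5: continue
    c=clear(f,q2,q3,N); res.append((min(c),*c,y,psi,tilt,f,q2,q3,*W))
 res.sort(key=lambda r:-r[0]); print(np.array(res[:14]).round(3))
for a in ((0,10,40),(0,10,30),(.04,10,40)):
  f,q2,q3,W=ik([*w(-.083,a[0]),.042],*np.deg2rad(a[1:])); 
  r=N[:,0]*np.cos(f)+N[:,1]*np.sin(f); t=-N[:,0]*np.sin(f)+N[:,1]*np.cos(f); zz=N[:,2]-ZS
  n=r*np.cos(q2)-zz*np.sin(q2)-.076; m=(t<.222)&(t>.09); j=np.where(m)[0][n[m].argmin()]; print(a,n[m].min(),N[j],t[j],clear(f,q2,q3,N))
E
```

```text
28212 [0.1432406  0.14531602 0.1508848  0.15701977 0.16338235]
[0.15304282 0.15515207 0.15593915 0.15665724 0.15735616 0.15778122
 0.15831146 0.15880635 0.1592947  0.15978601 0.1600661  0.16069888]
[[ 9.000e-03  9.000e-03  9.000e-03 -2.000e-02  0.000e+00  3.500e+01
   1.050e-01  3.840e-01  2.069e+00  4.320e-01  8.300e-02  2.670e-01]
 [ 8.000e-03  8.000e-03  1.300e-02  0.000e+00  1.000e+01  3.500e+01
   8.800e-02  3.800e-01  2.075e+00  4.310e-01  7.500e-02  2.670e-01]
 [ 8.000e-03  9.000e-03  8.000e-03  4.000e-02  2.000e+01  4.000e+01
   1.070e-01  3.840e-01  2.124e+00  4.130e-01  8.100e-02  2.530e-01]
 [ 8.000e-03  8.000e-03  1.400e-02  0.000e+00  1.000e+01  4.000e+01
   8.400e-02  3.800e-01  2.131e+00  4.120e-01  7.200e-02  2.530e-01]
 [ 7.000e-03  7.000e-03  8.000e-03  2.000e-02  1.000e+01  2.500e+01
   1.370e-01  4.070e-01  1.951e+00  4.680e-01  1.020e-01  2.910e-01]
 [ 7.000e-03  1.000e-02  7.000e-03 -2.000e-02  0.000e+00  4.000e+01
   1.100e-01  3.840e-01  2.123e+00  4.130e-01  8.300e-02  2.530e-01]
 [ 6.000e-03  6.000e-03  8.000e-03  0.000e+00  0.000e+00  2.500e+01
   1.380e-01
[... 769 characters left out ...]
000e-03 -2.000e-02  0.000e+00  4.500e+01
   1.150e-01  3.940e-01  2.173e+00  3.950e-01  8.300e-02  2.360e-01]
 [ 6.000e-03  6.000e-03  1.100e-02  6.000e-02  3.000e+01  3.500e+01
   1.030e-01  3.960e-01  2.050e+00  4.390e-01  8.300e-02  2.670e-01]]
(0, 10, 40) 0.007628055498542952 [0.16069888 0.15181889 0.40760172] 0.13780837526500037 (np.float64(0.007628055498542952), np.float64(0.01377165491318659))
(0, 10, 30) 0.006178449874949796 [0.16069888 0.15181889 0.40760172] 0.13645690207626088 (np.float64(0.006178449874949796), np.float64(0.01556508689391494))
(0.04, 10, 40) 0.01836149948916324 [0.16069888 0.15181889 0.40760172] 0.12064367019971882 (np.float64(0.01836149948916324), np.float64(0.0))
```

```bash
cat >> k.py <<'E'
from scipy.spatial.transform import Rotation as Ro
def goal(x,y,z,tilt,yaw=10):   # cabinet mm, deg -> move in tool axes
    s=env.read_state(); R0=Ro.from_rotvec(s['orientation']); a=np.deg2rad(yaw); c,n=np.cos(a),np.sin(a)
    Rd=Ro.from_matrix(np.array([[n,-c,0],[-c,-n,0],[0,0,-1]]).astype(float))*Ro.from_euler('x',tilt,degrees=True)
    p=np.array([*w(x/1e3,y/1e3),z/1e3]); 
    print('lin cm',(R0.inv().apply(p-s['tool_pos'])*100).round(2),'ang',np.degrees((R0.inv()*Rd).as_rotvec()).round(2))
    for k in (0,.25,.5,.75,1):
        q=s['tool_pos']*(1-k)+p*k; aa=(R0*Ro.from_rotvec(k*(R0.inv()*Rd).as_rotvec())).apply([0,0,1])
        f,q2,q3,W=ik(q,np.arctan2(aa[1],aa[0]),np.arccos(-aa[2])); print(k,q.round(3),'q %.2f %.2f %.2f'%(f,q2,q3),'clear',np.round(clear(f,q2,q3,M),3))
def where():
    s=env.read_state(); e=C.T@(s['tool_pos'][:2]-O)*1e3; a=Ro.from_rotvec(s['orientation']).apply([0,0,1])
    print('t',s['time_s'],'cab',e.round(1),'z',(s['tool_pos'][2]*1e3).round(1),'tilt',np.degrees(np.arccos(-a[2])).round(1),'F(cab)',(C.T@s['wrist_force'][:2]).round(2),s['wrist_force'][2].round(2),'q',s['joints'].round(3))
    return s
E
python3 - <<'E'
from k import *
where(); goal(-76,10,150,30)
E
```

```text
t 1.0 cab [-274.3 -285.2] z 231.0 tilt 0.1 F(cab) [-0.64  0.16] -0.41 q [-5.170e-01  1.770e-01  1.674e+00  1.000e-03  1.291e+00  8.660e-01]
lin cm [-29.24 -20.23   8.13] ang [29.99  0.26  0.75]
0 [ 0.447 -0.212  0.231] q -0.52 0.18 1.67 clear [0.    0.188]
0.25 [ 0.483 -0.13   0.211] q -0.38 0.14 1.78 clear [0.    0.166]
0.5 [ 0.519 -0.049  0.19 ] q -0.22 0.13 1.86 clear [0.013 0.127]
0.75 [0.555 0.032 0.17 ] q -0.05 0.16 1.90 clear [0.04  0.079]
1 [0.591 0.114 0.15 ] q 0.11 0.23 1.91 clear [0.049 0.034]
```

```bash
python3 - <<'E'
from h import *
a=cv2.imread('pics/top0.png')[260:410,130:330]; b=cv2.imread('pics/top1.png')[260:410,130:330]
cv2.imwrite('pics/cmp.png',cv2.resize(np.hstack([a,b]),None,fx=2,fy=2,interpolation=cv2.INTER_CUBIC))
P=cloud('top',np.load('pics/top1.npy')); 
for uv in [(238,320),(255,350),(225,335),(250,312),(262,345),(240,365)]: print(uv,P[uv[1],uv[0]].round(3), cloud('top',np.load('pics/top0.npy'))[uv[1],uv[0]].round(3))
print(env.read_state()['tau'].round(2))
E
```

```text
(238, 320) [0.24  0.175 0.408] [0.24  0.175 0.41 ]
(255, 350) [0.156 0.168 0.702] [0.166 0.168 0.408]
(225, 335) [0.227 0.216 0.357] [0.227 0.216 0.359]
(250, 312) [0.247 0.144 0.384] [0.247 0.144 0.386]
(262, 345) [0.159 0.154 0.703] [0.17  0.15  0.396]
(240, 365) [0.16  0.226 0.009] [0.16  0.226 0.006]
[  4.57 -46.24 -36.59   0.31   0.     1.56]
```

View pics/cmp.png

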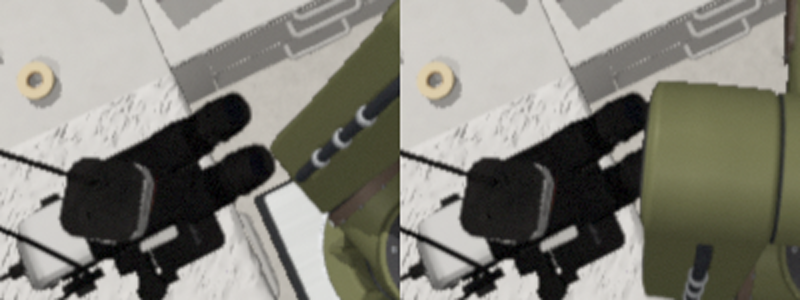

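The right-hand view shows the upper arm touching or nearly touching the eyepiece tip (crop, about x=645, y=130). I'll back off, retract the upper arm, swing past the eyepieces and then extend.

```bash
python3 - <<'E'
from k import *
where()
for q2 in (.18,0,-.2,-.3,-.4): print(q2,[np.round(clear(f,q2,2.0)[0]*1e3) for f in np.arange(-.8,.2,.1)])
# pose for q2,q3,tilt
def fk(f,q2,q3,tilt):
    r=L1*np.sin(q2)+L2*np.sin(q2+q3)+L3*np.sin(tilt); z=ZS+L1*np.cos(q2)+L2*np.cos(q2+q3)-L3*np.cos(tilt)
    return r,z,[r*np.cos(f)-T*np.sin(f),r*np.sin(f)+T*np.cos(f)]
for q2,q3,t in ((-.3,2,0),(-.3,2,30),(-.4,2,30),(-.3,2.2,30),(-.4,2.2,40)): print(q2,q3,t,fk(-.6,q2,q3,np.deg2rad(t)),fk(.08,q2,q3,np.deg2rad(t)))
E
```

```text
t 1.0 cab [-274.3 -285.2] z 231.0 tilt 0.1 F(cab) [-0.64  0.16] -0.41 q [-5.170e-01  1.770e-01  1.674e+00  1.000e-03  1.291e+00  8.660e-01]
0.18 [np.float64(0.0), np.float64(0.0), np.float64(0.0), np.float64(0.0), np.float64(0.0), np.float64(0.0), np.float64(6.0), np.float64(26.0), np.float64(44.0), np.float64(59.0)]
0 [np.float64(0.0), np.float64(0.0), np.float64(0.0), np.float64(0.0), np.float64(0.0), np.float64(19.0), np.float64(37.0), np.float64(57.0), np.float64(78.0), np.float64(96.0)]
-0.2 [np.float64(0.0), np.float64(0.0), np.float64(0.0), np.float64(1.0), np.float64(15.0), np.float64(24.0), np.float64(44.0), np.float64(62.0), np.float64(83.0), np.float64(104.0)]
-0.3 [np.float64(0.0), np.float64(0.0), np.float64(0.0), np.float64(4.0), np.float64(16.0), np.float64(26.0), np.float64(45.0), np.float64(63.0), np.float64(84.0), np.float64(104.0)]
-0.4 [np.float64(0.0), np.float64(0.0), np.float64(1.0), np.float64(8.0), np.float64(16.0), np.float64(26.0), np.float64(45.0), np.float64(63.0), np.float64(84.0), np.float64(104.0)]
-0.3 2 0 (np.float64(0.3017786857434544), np.float64(0
[... 640 characters left out ...]
6)]) (np.float64(0.40200230552769245), np.float64(0.34846496194192134), [np.float64(0.39775974041073137), np.float64(0.06900755435434433)])
-0.3 2.2 30 (np.float64(0.41961307842480344), np.float64(0.2358353547599008), [np.float64(0.3672133896214946), np.float64(-0.20639394871902786)]) (np.float64(0.41961307842480344), np.float64(0.2358353547599008), [np.float64(0.41531418888387955), np.float64(0.07041491388097755)])
-0.4 2.2 40 (np.float64(0.43011668925869595), np.float64(0.29012561099307843), [np.float64(0.3758823937278572), np.float64(-0.2123247335198558)]) (np.float64(0.43011668925869595), np.float64(0.29012561099307843), [np.float64(0.42578420608544226), np.float64(0.07125430672633935)])
```

Request:
{"op": "drive_tool", "data": {
  "moves": [
    {"linear": [0, 0, 0], "angular": [0, 0, 0], "jaw": 0}
  ]
}}

```text
time_s: 1.1
tool_pos: [0.4449, -0.2149, 0.2309]
orientation: [2.417, -2.007, -0.001]
wrist_force: [-0.2, -0.4, 0.0]
finger_gap: -0.003
```

```bash
python3 - <<'E'
from k import *
s=where(); print(s['tau'].round(2),s['dq'].round(4))
f,q2=s['joints'][:2]
P=P0[(u<268)&(v>290)&(u>60)]; P=P[(P[:,2]>.15)&(P[:,2]<.7)&(P[:,0]>.11)&(P[:,1]>.1)]
r=P[:,0]*np.cos(f)+P[:,1]*np.sin(f); t=-P[:,0]*np.sin(f)+P[:,1]*np.cos(f); z=P[:,2]-ZS
n=r*np.cos(q2)-z*np.sin(q2)-.076
m=n<.0
print(m.sum(), 't min among',np.sort(t[m])[::10][:12])
B=np.c_[r,t,z+ZS,n][m]; print(B[np.argsort(B[:,1])][::10][:8].round(3))
E
```

```text
t 1.1 cab [-277. -288.] z 230.9 tilt 0.0 F(cab) [-0.28 -0.38] 0.0 q [-0.524  0.176  1.675 -0.     1.291  0.862]
[  2.66 -46.37 -36.16   0.12  -0.     0.25] [-0.051  -0.0094  0.006  -0.002  -0.0005 -0.0093]
6471 t min among [0.20383656 0.20621423 0.20805609 0.20970533 0.2111583  0.21225496
 0.21377032 0.21464965 0.21600475 0.21699186 0.21815737 0.21905182]
[[ 0.073  0.204  0.391 -0.038]
 [ 0.075  0.206  0.393 -0.036]
 [ 0.07   0.208  0.392 -0.04 ]
 [ 0.064  0.21   0.399 -0.048]
 [ 0.081  0.211  0.389 -0.029]
 [ 0.068  0.212  0.396 -0.043]
 [ 0.059  0.214  0.386 -0.05 ]
 [ 0.07   0.215  0.391 -0.041]]
```

Request:
{"op": "drive_tool", "data": {
  "moves": [
    {"linear": [-2, 3.5, 0], "angular": [0, 0, 0], "jaw": 0},
    {"linear": [-5, 7, -0.3], "angular": [0, 0, 0], "jaw": 0},
    {"linear": [-8, 11, -0.6], "angular": [0, 0, 0], "jaw": 0},
    {"linear": [-12, 15.7, -0.9], "angular": [0, 0, 0], "jaw": 0},
    {"linear": [-12, 15.7, -0.9], "angular": [0, 0, 0], "jaw": 0},
    {"linear": [-12, 15.7, -0.9], "angular": [0, 0, 0], "jaw": 0},
    {"linear": [-12, 15.7, -0.9], "angular": [0, 0, 0], "jaw": 0}
  ]
}}

```text
time_s: 1.8
tool_pos: [0.2686, -0.127, 0.2405]
orientation: [-2.413, 2.011, -0.002]
wrist_force: [0.9, 0.2, 0.8]
finger_gap: 0.0
```

```bash
python3 - <<'E'
from k import *
s=where(); print(s['tool_pos'],s['tau'].round(2),s['dq'].round(3)); 
p=np.array([.290,.0604,.24]); R0=Ro.from_rotvec(s['orientation']); print(R0.inv().apply(p-s['tool_pos'])*100)
for k in (0,.5,1): 
  f,q2,q3,W=ik(s['tool_pos']*(1-k)+p*k,0,0); print(f,q2,q3,clear(f,q2,q3))
E
```

```text
t 1.8 cab [-435.4 -170.9] z 240.5 tilt 0.1 F(cab) [0.93 0.  ] 0.82 q [-0.565 -0.319  2.112 -0.     1.347  0.824]
[ 0.26855685 -0.12698043  0.24053145] [-1.000e-02 -1.927e+01 -3.573e+01 -0.000e+00  1.000e-01 -2.000e-02] [ 0.008  0.032 -0.014  0.001  0.001  0.003]
[-18.04474407  -5.48638761   0.04379566]
-0.5665490787640336 -0.29812093804597073 2.0989614637620395 (np.float64(8.978605644097137e-06), np.float64(0.15128205186167154))
-0.2505764013076085 -0.33983215608198947 2.1278876699243594 (np.float64(0.0350716240668589), np.float64(0.11668984429802327))
0.08010738913498497 -0.30000084483717426 2.1015316931017436 (np.float64(0.10011579854195167), np.float64(0.058729395691617337))
```

Request:
{"op": "drive_tool", "data": {
  "moves": [
    {"linear": [-2, -0.6, 0], "angular": [0, 0, 0], "jaw": 0},
    {"linear": [-5, -1.5, 0], "angular": [0, 0, 0], "jaw": 0},
    {"linear": [-9, -2.7, 0], "angular": [0, 0, 0], "jaw": 0},
    {"linear": [-13, -4, 0], "angular": [0, 0, 0], "jaw": 0},
    {"linear": [-16, -4.9, 0], "angular": [0, 0, 0], "jaw": 0},
    {"linear": [-18, -5.5, 0], "angular": [0, 0, 0], "jaw": 0},
    {"linear": [-18, -5.5, 0], "angular": [0, 0, 0], "jaw": 0}
  ]
}}

```text
time_s: 2.5
tool_pos: [0.2905, 0.0623, 0.2399]
orientation: [2.417, -2.005, -0.002]
wrist_force: [0.2, 0.9, -0.1]
finger_gap: 0.001
```

```bash
python3 - <<'E'
from k import *
s=where(); print(s['tau'].round(2)); goal(-76,10,150,30)
E
```

```text
t 2.5 cab [-380.9   11.7] z 239.9 tilt 0.1 F(cab) [0.35 0.9 ] -0.09 q [ 0.087 -0.316  2.112  0.     1.347  1.473]
[  2.69 -17.4  -36.79   0.15  -0.09   1.26]
lin cm [  0.51 -30.5    8.94] ang [30.09  0.18  0.61]
0 [0.291 0.062 0.24 ] q 0.09 -0.30 2.10 clear [0.101 0.058]
0.25 [0.366 0.075 0.217] q 0.10 -0.18 2.07 clear [0.102 0.048]
0.5 [0.441 0.088 0.195] q 0.10 -0.05 2.03 clear [0.101 0.04 ]
0.75 [0.516 0.101 0.172] q 0.11 0.09 1.98 clear [0.081 0.035]
1 [0.591 0.114 0.15 ] q 0.11 0.23 1.91 clear [0.049 0.034]
```

Request:
{"op": "drive_tool", "data": {
  "moves": [
    {"linear": [0.1, -4, 0], "angular": [5, 0, 0], "jaw": 0},
    {"linear": [0.2, -8.5, 1], "angular": [10, 0, 0.2], "jaw": 0},
    {"linear": [0.3, -13, 2], "angular": [15, 0, 0.3], "jaw": 0},
    {"linear": [0.4, -17.5, 3.5], "angular": [20, 0.1, 0.4], "jaw": 0},
    {"linear": [0.5, -22, 5], "angular": [25, 0.2, 0.5], "jaw": 0},
    {"linear": [0.5, -26.5, 7], "angular": [30, 0.2, 0.6], "jaw": 0},
    {"linear": [0.5, -30.5, 8.9], "angular": [30, 0.2, 0.6], "jaw": 0},
    {"linear": [0.5, -30.5, 8.9], "angular": [30, 0.2, 0.6], "jaw": 0}
  ]
}}

```text
time_s: 3.3
tool_pos: [0.5925, 0.1099, 0.1451]
orientation: [-2.073, 1.747, -0.462]
wrist_force: [-1.4, -0.1, 0.3]
finger_gap: -0.0
```

```bash
python3 - <<'E'
from k import *
a,d=env.camera('scene'); b,_=env.camera('top')
np.save('pics/s2.npy',d)
cv2.imwrite('pics/c2.png',np.hstack([cv2.resize(a[120:300,130:350],None,fx=2,fy=2,interpolation=2),cv2.resize(b[150:330,140:320],None,fx=2,fy=2,interpolation=2)])[:,:,::-1])
s=where(); print(s['tau'].round(2))
E
```

```text
t 3.4 cab [-76.9   6.6] z 149.3 tilt 29.8 F(cab) [-0.44 -0.39] 0.58 q [0.112 0.279 1.838 0.059 0.506 1.467]
[-3.000e-02 -4.521e+01 -3.279e+01  6.000e-02 -1.550e+00  0.000e+00]
```

View pics/c2.png

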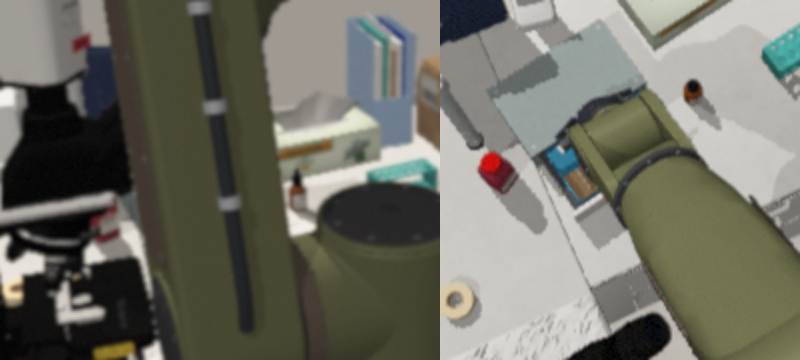

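```bash
python3 - <<'E'
from k import *
from scipy.optimize import least_squares
J=[([.3004,1.5215],[.18325,-.51834,.23077],0,-1.2976),([.1768,1.674],[.4471,-.2116,.231],0,-.5166),([-.319,2.112],[.2686,-.127,.2405],0,-.565),([.279,1.838],[*w(-.0769,.0066),.1493],29.8,.112)]
def res(p):
    L1,L2,ZS,L3=p; o=[]
    for (a,b),x,t,f in J:
        t=np.deg2rad(t); r=x[0]*np.cos(f)+x[1]*np.sin(f)
        o+=[L1*np.sin(a)+L2*np.sin(a+b)+L3*np.sin(t)-r, ZS+L1*np.cos(a)+L2*np.cos(a+b)-L3*np.cos(t)-x[2]]
    return o
s=least_squares(res,[.43,.43,.2,.27]); print(s.x.round(4),np.round(np.array(s.fun)*1e3,1))
ZS=s.x[2]
d=np.load('pics/s2.npy'); P=cloud('scene',d); f,q2=.112,.279
r=P[...,0]*np.cos(f)+P[...,1]*np.sin(f); t=-P[...,0]*np.sin(f)+P[...,1]*np.cos(f); z=P[...,2]
n=(r*np.cos(q2)-(z-ZS)*np.sin(q2))*1e3
for z0 in np.arange(.2,.6,.05):
    m=(z>z0)&(z<z0+.05)&(t>.09)&(t<.23)&(r<.3)&(r>-.2); print(round(z0,2),m.sum(),'n',np.percentile(n[m],[0,1,25,75,97,99.5]).round(),'t of max n',t[m][n[m]>np.percentile(n[m],95)].mean().round(3),t[m].max().round(3))
E
```

```text
[0.4195 0.4367 0.1644 0.2247] [-1.5  1.1  0.2  1.  -0.5  1.3  0.9 -3.4]
0.2 1873 n [-93. -92. -89. -83. -68.  32.] t of max n 0.226 0.23
0.25 2562 n [-108. -105.  -90.  -76.   49.  155.] t of max n 0.223 0.23
0.3 2479 n [-109. -107.  -88.  -72.  186.  216.] t of max n 0.22 0.23
0.35 2302 n [-108. -106.  -87.  -84.  117.  205.] t of max n 0.217 0.228
0.4 2323 n [-105. -103.  -86.  -83.    8.   48.] t of max n 0.227 0.229
0.45 2412 n [-105. -103.  -84.  -81.    5.   43.] t of max n 0.227 0.228
0.5 2491 n [-105. -101.  -83.  -80.    5.   33.] t of max n 0.227 0.229
0.55 2692 n [-102.  -99.  -81.  -78.   -8.   39.] t of max n 0.219 0.23
```

```bash
sed -i 's/^L1=L2.*/L1,L2,ZS,L3,T=.4195,.4367,.1644,.2247,.037/; s/al=np.arccos(D\/2\/L1); q2=np.pi\/2-np.arctan2(h,r)-al; return f,q2,2\*al,W/al=np.arccos((L1**2+D*D-L2**2)\/2\/L1\/D); q3=np.pi-np.arccos((L1**2+L2**2-D*D)\/2\/L1\/L2); return f,np.pi\/2-np.arctan2(h,r)-al,q3,W/; s/.222,.076)/.225,.083)/; s/-.04,.1,.06)/-.04,.1,.05)/' k.py
python3 - <<'E'
from k import *
print('now',ik([*w(-.0769,.0066),.1493],np.deg2rad(10),np.deg2rad(29.8))[:3])
for n,x,z,tl in (('now',-.077,.149,30),('lidA',-.095,.108,30),('lidB',-.134,.05,30),('lidB',-.134,.05,40)):
  f,a,b,_=ik([*w(x,.01),z],np.deg2rad(10),np.deg2rad(tl)); print(n,f,a,b,clear(f,a,b))
for x,z in ((-.083,.042),(-.19,.042)):
 res=[]
 for y in np.arange(-.08,.09,.02):
  for psi in range(-60,70,10):
   for tilt in range(0,85,5):
    f,q2,q3,W=ik([*w(x,y),z],np.deg2rad(psi),np.deg2rad(tilt))
    if not .23<q3<2.5: continue
    c=clear(f,q2,q3,M); res.append((min(c),*c,y,psi,tilt,f,q2,q3,*W))
 res.sort(key=lambda r:-r[0]-.001*r[1]); print(np.array(res[:8]).round(3).tolist())
f,q2,q3,W=ik([*w(-.083,.02),.042],np.deg2rad(10),np.deg2rad(45)); print(f,q2,q3,W)
r=M[:,0]*np.cos(f)+M[:,1]*np.sin(f); t=-M[:,0]*np.sin(f)+M[:,1]*np.cos(f); z=M[:,2]-ZS; n=r*np.cos(q2)-z*np.sin(q2)
for a,b in((.11,.15),(.15,.19),(.19,.228)): m=(t>a)&(t<b); print(a,np.sort(n[m])[[0,5,20,60]])
E
```

```text
now (np.float64(0.11065632631786301), np.float64(0.27296687855406077), np.float64(1.836649956190293))
now 0.11752055792465341 0.2722971868323373 1.8393662130488457 (np.float64(0.022447560328032204), np.float64(0.015817098543549537))
lidA 0.11533446680119892 0.2923404501912328 1.926215985971246 (np.float64(0.016498990312180717), np.float64(0.008165077355620998))
lidB 0.10996983130177188 0.31769341510757276 2.069820228525916 (np.float64(0.008592764631947816), np.float64(0.007095742398093352))
lidB 0.10476750397196809 0.3064223440053906 2.1649273651986802 (np.float64(0.011148619368548066), np.float64(0.00843674993999137))
[[0.0, 0.0, 0.058, -0.08, -60.0, 0.0, -0.022, 0.6, 1.563, 0.6, 0.024, 0.267], [0.0, 0.0, 0.05, -0.08, -60.0, 5.0, 0.006, 0.584, 1.592, 0.59, 0.041, 0.266], [0.0, 0.0, 0.041, -0.08, -60.0, 10.0, 0.035, 0.571, 1.62, 0.58, 0.057, 0.263], [0.0, 0.0, 0.032, -0.08, -60.0, 15.0, 0.065, 0.562, 1.647, 0.571, 0.074, 0.259], [0.0, 0.0, 0.023, -0.08, -60.0, 20.0, 0.094, 0.558, 1.671, 0.561, 0.09, 0.253], [0.0, 0.0, 0.014, -0.08, -60.0, 25.0, 0.124, 0.557, 1.694, 0.552, 0.106, 0.24
[... 368 characters left out ...]
, 0.014, 0.224, 2.267, 0.357, 0.042, 0.226], [0.022, 0.022, 0.029, -0.04, 0.0, 40.0, 0.022, 0.229, 2.306, 0.343, 0.045, 0.214], [0.021, 0.021, 0.025, 0.04, 30.0, 40.0, 0.04, 0.24, 2.29, 0.349, 0.051, 0.214], [0.021, 0.021, 0.026, 0.02, 20.0, 45.0, 0.037, 0.239, 2.348, 0.328, 0.049, 0.201], [0.021, 0.021, 0.03, -0.02, 10.0, 30.0, 0.021, 0.23, 2.22, 0.373, 0.045, 0.237], [0.021, 0.021, 0.026, -0.06, -10.0, 40.0, 0.037, 0.24, 2.29, 0.349, 0.05, 0.214]]
0.13360819842635285 0.41677137106916473 2.0727596351841404 [0.42601495 0.09459294 0.20088689]
0.11 [0.0656758  0.0671588  0.06937893 0.07412297]
0.15 [0.07315259 0.07411378 0.07735555 0.0826545 ]
0.19 [0.08969127 0.09209922 0.09439415 0.09831889]
```

```bash
python3 - <<'E'
from k import *
d=np.load('pics/scene0.npy'); P=cloud('scene',d); f,q2=-1.2976,.3004
r=P[...,0]*np.cos(f)+P[...,1]*np.sin(f); t=-P[...,0]*np.sin(f)+P[...,1]*np.cos(f); z=P[...,2]
n=(r*np.cos(q2)-(z-ZS)*np.sin(q2))*1e3; s=r*np.sin(q2)+(z-ZS)*np.cos(q2)
for s0 in np.arange(.0,.5,.05):
    m=(s>s0)&(s<s0+.05)&(t>.0)&(t<.24)&(abs(n)<200)
    if m.sum()<20: continue
    hi=n[m]>np.percentile(n[m],97); print(round(s0,2),m.sum(),'n',np.percentile(n[m],[1,5,50,95,99]).round(),'t at hi',t[m][hi].mean().round(3))
    print('   ',[(int(a),np.median(t[m&(n>a)&(n<a+15)]).round(3)) for a in range(-95,100,15) if (m&(n>a)&(n<a+15)).sum()>3])
E
```

```text
0.0 878 n [-89. -88. -81. -67. -62.] t at hi 0.086
    [(-95, np.float64(0.121)), (-80, np.float64(0.087)), (-65, np.float64(0.077))]
0.05 1311 n [-197. -104.  -88.  -72.  -68.] t at hi 0.093
    [(-95, np.float64(0.123)), (-80, np.float64(0.091))]
0.1 2615 n [-197. -188.  -66.   23.   48.] t at hi 0.118
    [(-95, np.float64(0.139)), (-80, np.float64(0.114)), (-65, np.float64(0.097)), (-50, np.float64(0.093)), (-35, np.float64(0.092)), (-20, np.float64(0.058)), (-5, np.float64(0.101)), (10, np.float64(0.116)), (25, np.float64(0.117)), (40, np.float64(0.118))]
0.15 2324 n [-198. -191.  -84.   38.   50.] t at hi 0.118
    [(-95, np.float64(0.149)), (-80, np.float64(0.117)), (-65, np.float64(0.117)), (-50, np.float64(0.116)), (-35, np.float64(0.116)), (-20, np.float64(0.116)), (-5, np.float64(0.116)), (10, np.float64(0.116)), (25, np.float64(0.118)), (40, np.float64(0.117))]
0.2 1886 n [-178. -103.  -61.   39.   49.] t at hi 0.118
    [(-95, np.float64(0.149)), (-80, np.float64(0.117)), (-65, np.float64(0.117)), (-50, np.float64(0.116)), (-35, np.float64(0.116)), (-20, np.float64(0.116
[... 862 characters left out ...]
np.float64(0.117)), (-50, np.float64(0.116)), (-35, np.float64(0.116)), (-20, np.float64(0.116)), (-5, np.float64(0.116)), (10, np.float64(0.117)), (25, np.float64(0.117)), (40, np.float64(0.118))]
0.4 2507 n [-100.  -94.  -65.  119.  185.] t at hi 0.019
    [(-95, np.float64(0.157)), (-80, np.float64(0.088)), (-65, np.float64(0.073)), (-50, np.float64(0.075)), (-35, np.float64(0.089)), (-20, np.float64(0.117)), (-5, np.float64(0.118)), (10, np.float64(0.117)), (25, np.float64(0.118)), (40, np.float64(0.118)), (55, np.float64(0.004)), (70, np.float64(0.021)), (85, np.float64(0.014))]
0.45 2059 n [-91. -83. -79. -75. -73.] t at hi 0.053
    [(-95, np.float64(0.154)), (-80, np.float64(0.063))]
```

Request:
{"op": "drive_tool", "data": {
  "moves": [
    {"linear": [0, 0.8, 1.2], "angular": [0, 0, 0], "jaw": 0},
    {"linear": [0, 1.6, 2], "angular": [0, 0, 0], "jaw": 0},
    {"linear": [0, 2.4, 2.3], "angular": [0, 0, 0], "jaw": 0},
    {"linear": [0, 2.9, 2.5], "angular": [0, 0, 0], "jaw": 0},
    {"linear": [0, 3.25, 2.63], "angular": [0, 0, 0], "jaw": 0},
    {"linear": [0, 3.25, 2.63], "angular": [0, 0, 0], "jaw": 0}
  ]
}}

```text
time_s: 4.0
tool_pos: [0.5755, 0.1086, 0.1123]
orientation: [-2.069, 1.74, -0.467]
wrist_force: [-0.4, -0.9, 0.1]
finger_gap: -0.001
```

```bash
python3 - <<'E'
from k import *
a,d=env.camera('scene'); b,dt=env.camera('top')
cv2.imwrite('pics/c3.png',cv2.resize(b[180:290,170:280],None,fx=5,fy=5,interpolation=2)[:,:,::-1])
s=where(); print(s['tau'].round(2))
E
```

```text
t 4.1 cab [-91.7   7.9] z 112.7 tilt 30.0 F(cab) [ 0.73 -0.22] -0.76 q [0.112 0.308 1.906 0.075 0.406 1.45 ]
[-2.000e-02 -4.841e+01 -2.953e+01  7.000e-02 -1.430e+00 -1.000e-02]
```

View pics/c3.png

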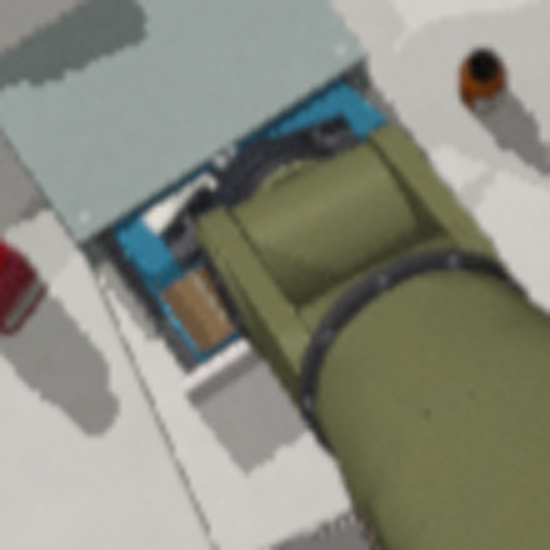

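Request:
{"op": "drive_tool", "data": {
  "moves": [
    {"linear": [0, 0.25, 0.08], "angular": [0, 0, 0], "jaw": 0},
    {"linear": [0, 0.5, 0.17], "angular": [0, 0, 0], "jaw": 0},
    {"linear": [0, 0.95, 0.2], "angular": [0, 0, 0], "jaw": 0},
    {"linear": [0, 1.42, 0.26], "angular": [0, 0, 0], "jaw": 0},
    {"linear": [0, 1.8, 0.33], "angular": [0, 0, 0], "jaw": 0},
    {"linear": [0, 2.2, 0.41], "angular": [0, 0, 0], "jaw": 0},
    {"linear": [0, 2.64, 0.51], "angular": [0, 0, 0], "jaw": 0},
    {"linear": [0, 2.64, 0.51], "angular": [0, 0, 0], "jaw": 0}
  ]
}}

```text
time_s: 4.9
tool_pos: [0.5552, 0.1051, 0.094]
orientation: [-2.069, 1.741, -0.466]
wrist_force: [-0.0, -0.6, -0.4]
finger_gap: 0.0
```

```bash
cat > lid.py <<'E'
from k import *
def lid(dt,im):
    P=cloud('top',dt).reshape(-1,3)*1e3; H=cv2.cvtColor(im,cv2.COLOR_RGB2HSV).reshape(-1,3).astype(int)
    L=(P[:,:2]-O*1e3)@C; z=P[:,2]
    b=(abs(L[:,0]+120)<75)&(abs(L[:,1])<95)&(abs(H[:,0]-103)<12)&(H[:,1]>110)&(z>30)&(z<125)
    for lo,hi in ((-95,-40),(40,95)):
        m=b&(L[:,1]>lo)&(L[:,1]<hi)
        if m.sum()>8: print('y',lo,hi,m.sum(),'x',np.percentile(L[m,0],[3,97]).round(),'z',np.percentile(z[m],[3,50,97]).round(1),'slope',np.polyfit(L[m,0],z[m],1).round(2))
E
python3 - <<'E'
from lid import *
b,dt=env.camera('top'); s=where(); print(s['tau'].round(2)); lid(dt,b)
E
```

```text
t 4.95 cab [-112.5    7.9] z 94.3 tilt 30.0 F(cab) [ 0.41 -0.01] -0.29 q [0.109 0.302 1.97  0.09  0.349 1.431]
[-0.000e+00 -4.660e+01 -2.794e+01  9.000e-02 -1.500e+00 -3.000e-02]
y -95 -40 234 x [-135.  -64.] z [48.2 71.8 95.8] slope [-0.65  8.69]
y 40 95 179 x [-135.  -63.] z [32.6 76.9 97.8] slope [-0.62 10.15]
```

Request:
{"op": "drive_tool", "data": {
  "moves": [
    {"linear": [0, 0.6, 0.22], "angular": [0, 0, 0], "jaw": 0},
    {"linear": [0, 1.14, 0.44], "angular": [0, 0, 0], "jaw": 0},
    {"linear": [0, 1.7, 0.74], "angular": [0, 0, 0], "jaw": 0},
    {"linear": [0, 2.24, 1.04], "angular": [0, 0, 0], "jaw": 0},
    {"linear": [0, 2.75, 1.42], "angular": [0, 0, 0], "jaw": 0},
    {"linear": [0, 3.23, 1.8], "angular": [0, 0, 0], "jaw": 0},
    {"linear": [0, 3.65, 2.2], "angular": [0, 0, 0], "jaw": 0},
    {"linear": [0, 3.65, 2.2], "angular": [0, 0, 0], "jaw": 0}
  ]
}}

```text
time_s: 5.75
tool_pos: [0.535, 0.1016, 0.0563]
orientation: [-2.07, 1.741, -0.466]
wrist_force: [0.2, -0.6, 0.3]
finger_gap: -0.001
```

```bash
python3 - <<'E'
from lid import *
b,dt=env.camera('top'); s=where(); print(s['tau'].round(2)); lid(dt,b)
E
```

```text
t 5.8 cab [-133.    8.] z 56.8 tilt 29.9 F(cab) [-0.56  0.13] 1.07 q [0.106 0.341 2.039 0.136 0.242 1.382]
[-1.000e-02 -4.530e+01 -2.476e+01  1.400e-01 -1.530e+00 -8.000e-02]
y -95 -40 367 x [-154.  -66.] z [41.6 48.5 56.2] slope [-0.07 41.48]
y 40 95 279 x [-155.  -66.] z [36.7 48.7 57.6] slope [-0.12 36.11]
```

Request:
{"op": "drive_tool", "data": {
  "moves": [
    {"linear": [0, 0.13, 0.17], "angular": [0, 0, 0], "jaw": 0},
    {"linear": [0, 0.23, 0.35], "angular": [0, 0, 0], "jaw": 0},
    {"linear": [0, 0.32, 0.5], "angular": [0, 0, 0], "jaw": 0},
    {"linear": [0, 0.37, 0.6], "angular": [0, 0, 0], "jaw": 0},
    {"linear": [0, 0.37, 0.6], "angular": [0, 0, 0], "jaw": 0}
  ]
}}

```text
time_s: 6.3
tool_pos: [0.5353, 0.1016, 0.0501]
orientation: [-2.069, 1.74, -0.467]
wrist_force: [0.1, 0.4, 0.4]
finger_gap: -0.002
```

```bash
python3 - <<'E'
from lid import *
b,dt=env.camera('top'); s=where(); lid(dt,b)
E
```

```text
t 6.35 cab [-133.    8.] z 50.2 tilt 30.0 F(cab) [0.33 0.54] -0.33 q [0.106 0.355 2.041 0.146 0.225 1.371]
y -95 -40 372 x [-155.  -68.] z [37.9 45.2 51.9] slope [-2.00e-02  4.31e+01]
y 40 95 278 x [-156.  -68.] z [36.1 45.6 54.8] slope [-0.08 37.87]
```

Request:
{"op": "drive_tool", "data": {
  "moves": [
    {"linear": [0, 0.05, 0.09], "angular": [0, 0, 0], "jaw": 0},
    {"linear": [0, 0.1, 0.17], "angular": [0, 0, 0], "jaw": 0},
    {"linear": [0, 0.1, 0.17], "angular": [0, 0, 0], "jaw": 0}
  ]
}}

```text
time_s: 6.65
tool_pos: [0.5359, 0.1017, 0.0489]
orientation: [-2.067, 1.739, -0.469]
wrist_force: [-1.4, 0.5, 5.3]
finger_gap: -0.001
```

```bash
python3 - <<'E'
from lid import *
s=where()
E
```

```text
t 6.65 cab [-132.4    7.9] z 48.9 tilt 30.1 F(cab) [-1.31  0.74] 5.27 q [0.106 0.359 2.041 0.149 0.219 1.368]
```

Request:
{"op": "drive_tool", "data": {
  "moves": [
    {"linear": [0, 0.04, 0.06], "angular": [0, 0, 0], "jaw": 0},
    {"linear": [0, 0.05, 0.09], "angular": [0, 0, 0], "jaw": 0},
    {"linear": [0, 0.05, 0.09], "angular": [0, 0, 0], "jaw": 0}
  ]
}}

```text
time_s: 6.95
tool_pos: [0.5366, 0.1018, 0.0487]
orientation: [-2.066, 1.738, -0.47]
wrist_force: [-2.4, 0.6, 11.7]
finger_gap: -0.001
```

Request:
{"op": "drive_tool", "data": {
  "moves": [
    {"linear": [0, -0.5, -0.87], "angular": [0, 0, 0], "jaw": 0},
    {"linear": [0, -1.5, -2.6], "angular": [0, 0, 0], "jaw": 0},
    {"linear": [0, -2.5, -4.3], "angular": [0, 0, 0], "jaw": 0},
    {"linear": [0, -2.5, -4.3], "angular": [0, 0, 0], "jaw": 0}
  ]
}}

```text
time_s: 7.35
tool_pos: [0.5366, 0.1018, 0.0998]
orientation: [-2.066, 1.738, -0.471]
wrist_force: [0.7, 0.2, -0.2]
finger_gap: 0.0
```

```bash
python3 - <<'E'
from lid import *
b,dt=env.camera('top'); where(); lid(dt,b); goal(-222,10,95,40); goal(-222,10,40,40)
E
```

```text
t 7.4 cab [-132.4    8. ] z 98.2 tilt 30.1 F(cab) [-0.03  0.25] -0.33 q [0.106 0.256 2.022 0.097 0.341 1.422]
y -95 -40 304 x [-149.  -67.] z [37.8 45.1 51.7] slope [-2.000e-02  4.357e+01]
y 40 95 252 x [-155.  -66.] z [34.4 44.5 51.4] slope [3.000e-02 4.734e+01]
lin cm [-0.18  7.91 -4.22] ang [ 9.87 -0.13 -0.1 ]
0 [0.536 0.102 0.098] q 0.11 0.23 2.04 clear [0.033 0.008]
0.25 [0.514 0.098 0.097] q 0.10 0.18 2.12 clear [0.046 0.009]
0.5 [0.492 0.095 0.097] q 0.10 0.13 2.20 clear [0.06 0.01]
0.75 [0.469 0.092 0.096] q 0.09 0.07 2.28 clear [0.072 0.012]
1 [0.447 0.088 0.095] q 0.08 0.02 2.36 clear [0.082 0.014]
lin cm [-0.18 10.67  0.54] ang [ 9.87 -0.13 -0.1 ]
0 [0.536 0.102 0.098] q 0.11 0.23 2.04 clear [0.033 0.008]
0.25 [0.514 0.098 0.084] q 0.10 0.20 2.13 clear [0.039 0.009]
0.5 [0.492 0.095 0.069] q 0.10 0.18 2.22 clear [0.044 0.01 ]
0.75 [0.469 0.092 0.055] q 0.09 0.17 2.31 clear [0.047 0.012]
1 [0.447 0.088 0.04 ] q 0.08 0.17 2.39 clear [0.046 0.009]
```

```bash
sed -i 's/.225,.083)/.225,.06)/' k.py; python3 - <<'E'
from k import *
for x in (-.222,-.19,-.13,-.083):
  for y in (.0,.03):
   print(x,y,[(t,'q5 %.2f q2 %.2f c %d/%d'%((lambda o:(np.pi-o[1]-o[2]-np.deg2rad(t),o[1],*[1e3*i for i in clear(*o[:3])]))(ik([*w(x,y),.042],np.deg2rad(10),np.deg2rad(t))))) for t in (10,15,20,25,30)])
E
```

```text
-0.222 0.0 [(10, 'q5 0.62 q2 0.25 c 46/13'), (15, 'q5 0.51 q2 0.22 c 54/14'), (20, 'q5 0.39 q2 0.20 c 60/16'), (25, 'q5 0.27 q2 0.18 c 64/17'), (30, 'q5 0.15 q2 0.17 c 67/18')]
-0.222 0.03 [(10, 'q5 0.62 q2 0.25 c 55/0'), (15, 'q5 0.51 q2 0.23 c 63/0'), (20, 'q5 0.39 q2 0.20 c 69/0'), (25, 'q5 0.27 q2 0.18 c 75/0'), (30, 'q5 0.15 q2 0.17 c 78/0')]
-0.19 0.0 [(10, 'q5 0.64 q2 0.31 c 29/12'), (15, 'q5 0.53 q2 0.29 c 37/13'), (20, 'q5 0.41 q2 0.26 c 43/14'), (25, 'q5 0.29 q2 0.24 c 48/15'), (30, 'q5 0.17 q2 0.23 c 51/16')]
-0.19 0.03 [(10, 'q5 0.64 q2 0.32 c 37/0'), (15, 'q5 0.53 q2 0.29 c 45/0'), (20, 'q5 0.41 q2 0.26 c 52/0'), (25, 'q5 0.29 q2 0.24 c 57/0'), (30, 'q5 0.17 q2 0.23 c 61/0')]
-0.13 0.0 [(10, 'q5 0.69 q2 0.43 c 0/13'), (15, 'q5 0.58 q2 0.40 c 6/12'), (20, 'q5 0.46 q2 0.38 c 13/11'), (25, 'q5 0.34 q2 0.36 c 18/11'), (30, 'q5 0.21 q2 0.34 c 22/12')]
-0.13 0.03 [(10, 'q5 0.69 q2 0.43 c 4/0'), (15, 'q5 0.58 q2 0.40 c 13/0'), (20, 'q5 0.46 q2 0.38 c 20/0'), (25, 'q5 0.34 q2 0.36 c 26/0'), (30, 'q5 0.21 q2 0.34 c 30/0')]
-0.083 0.0 [(10, 'q5 0.74 q2 0.52 c 0/18'), (15, 'q5 0.63 q2 0.49 c 0/16'), (20, 'q5 0.51 q2 0.46 c 0/14'), (25, 'q5 0.38 q2 0.44 c 0/12'), (30, 'q5 0.26 q2 0.43 c 0/11')]
-0.083 0.03 [(10, 'q5 0.74 q2 0.52 c 0/7'), (15, 'q5 0.63 q2 0.49 c 0/1'), (20, 'q5 0.51 q2 0.46 c 0/0'), (25, 'q5 0.38 q2 0.44 c 0/0'), (30, 'q5 0.26 q2 0.43 c 5/0')]
```

```bash
cat > m.py <<'E'
from k import *
from scipy.optimize import least_squares
J=[([.3004,1.5215],[.18325,-.51834,.23077],0,-1.2976),([.176,1.675],[.4449,-.2149,.2309],0,-.524),([-.319,2.112],[.2686,-.127,.2405],0,-.565)]
for x,y,z,t,f,a,b in ((-76.9,6.6,149.3,29.8,.112,.279,1.838),(-91.7,7.9,112.7,30,.112,.308,1.906),(-112.5,7.9,94.3,30,.109,.302,1.97),(-133,8,56.8,29.9,.106,.341,2.039),(-132.4,8,98.2,30.1,.106,.256,2.022)):
    J.append(([a,b],[*w(x/1e3,y/1e3),z/1e3],t,f))
def res(p):
    L1,L2,ZS,L3,e=p; o=[]
    for (a,b),x,t,f in J:
        t=np.deg2rad(t); r=x[0]*np.cos(f)+x[1]*np.sin(f)
        o+=[L1*np.sin(a)+L2*np.sin(a+b)+L3*np.sin(t)+e*np.cos(t)-r, ZS+L1*np.cos(a)+L2*np.cos(a+b)-L3*np.cos(t)+e*np.sin(t)-x[2]]
    return o
s=least_squares(res,[.43,.43,.2,.27,0]); L1,L2,ZS,L3,E=s.x
def ik2(tcp,psi,tilt):
    h=np.array([np.cos(psi),np.sin(psi),0]); a=h*np.sin(tilt)-[0,0,np.cos(tilt)]; b=h*np.cos(tilt)+[0,0,np.sin(tilt)]
    W=np.array(tcp)-L3*a-E*b; R=np.hypot(W[0],W[1]); f=np.arctan2(W[1],W[0])-np.arcsin(T/R); r=np.sqrt(R*R-T*T); h=W[2]-ZS; D=np.hypot(r,h)
    q2=np.pi/2-np.arctan2(h,r)-np.arccos((L1**2+D*D-L2**2)/2/L1/D); q3=np.pi-np.arccos((L1**2+L2**2-D*D)/2/L1/L2)
    fa=np.array([np.sin(q2+q3)*np.cos(f),np.sin(q2+q3)*np.sin(f),np.cos(q2+q3)]); return f,q2,q3,np.arccos(fa@a),W
def cl(f,q2,q3,pts=M):   # upper arm front n margin (0.055), forearm capsule r=.065
    r=pts[:,0]*np.cos(f)+pts[:,1]*np.sin(f); t=-pts[:,0]*np.sin(f)+pts[:,1]*np.cos(f); z=pts[:,2]-ZS
    n=r*np.cos(q2)-z*np.sin(q2); m=(t>.09)&(t<.23); u1=n[m].min()-.055 if m.any() else 9
    r2=r-L1*np.sin(q2); z2=z-L1*np.cos(q2); g=q2+q3; s2=np.clip(r2*np.sin(g)+z2*np.cos(g),0,L2)
    return u1, np.sqrt((r2-s2*np.sin(g))**2+(z2-s2*np.cos(g))**2+(t-.035)**2).min()-.065
if __name__=='__main__':
    print(s.x.round(4),(s.fun*1e3).round(1))
    o=[]
    for y in np.arange(-.04,.1,.02):
      for psi in range(-40,31,10):
        for tilt in range(10,50,5):
          k=ik2([*w(-.083,y),.045],np.deg2rad(psi),np.deg2rad(tilt)); c=cl(*k[:3]); o.append((*c,y,psi,tilt,*k[:4]))
    o.sort(key=lambda r:-min(r[:2])); print(np.array(o[:12]).round(3).tolist())
    for x in (-.222,-.13,-.083): 
      for t in (25,30): k=ik2([*w(x,.01),.045],np.deg2rad(10),np.deg2rad(t)); print(x,t,np.round(k[:4],3),np.round(cl(*k[:3]),3))
E
python3 m.py
```

```text
[0.4183 0.4276 0.1488 0.2111 0.0094] [-1.1  0.3  0.9  0.4  0.5  0.2 -5.7  1.  -1.9  0.2  1.2 -0.1  5.3 -1.5
  1.3 -0.4]
[[-0.001, 0.005, 0.02, 10.0, 40.0, 0.135, 0.434, 2.009, 0.025], [-0.001, 0.002, 0.0, 0.0, 40.0, 0.146, 0.438, 2.003, 0.094], [-0.001, 0.006, 0.02, 10.0, 35.0, 0.136, 0.435, 1.966, 0.132], [-0.002, 0.005, 0.0, 0.0, 35.0, 0.141, 0.439, 1.96, 0.159], [-0.002, -0.001, 0.0, 0.0, 45.0, 0.15, 0.444, 2.042, 0.163], [-0.002, -0.003, 0.08, 30.0, 35.0, 0.171, 0.451, 1.941, 0.261], [-0.003, 0.008, 0.04, 20.0, 35.0, 0.131, 0.439, 1.96, 0.189], [-0.003, 0.004, 0.02, 10.0, 45.0, 0.134, 0.44, 2.049, 0.135], [-0.0, -0.003, 0.02, 0.0, 30.0, 0.179, 0.448, 1.91, 0.281], [-0.003, -0.001, 0.08, 30.0, 40.0, 0.16, 0.45, 1.983, 0.235], [-0.003, -0.003, 0.08, 30.0, 30.0, 0.181, 0.457, 1.895, 0.336], [-0.003, -0.001, 0.04, 10.0, 25.0, 0.179, 0.457, 1.865, 0.383]]
-0.222 25 [0.097 0.194 2.247 0.267] [0.066 0.011]
-0.222 30 [0.093 0.185 2.293 0.147] [0.069 0.011]
-0.13 25 [0.113 0.369 2.002 0.336] [0.017 0.011]
-0.13 30 [0.11  0.357 2.051 0.213] [0.02 0.01]
-0.083 25 [0.119 0.455 1.869 0.383] [-0.009  0.016]
-0.083 30 [0.117 0.442 1.919 0.259] [-0.005  0.014]
```

```bash
python3 - <<'E'
from m import *
for x,z in ((-.208,.095),(-.205,.046),(-.13,.046),(-.1,.046),(-.083,.046)):
  k=ik2([*w(x,.02),z],np.deg2rad(5),np.deg2rad(28)); print(x,z,np.round(k[:4],3),np.round(cl(*k[:3]),3))
goal(-208,20,95,28,5); goal(-205,20,46,28,5)
E
```

```text
-0.208 0.095 [0.151 0.109 2.199 0.346] [ 0.097 -0.003]
-0.205 0.046 [0.151 0.221 2.227 0.207] [ 0.065 -0.004]
-0.13 0.046 [0.155 0.361 2.028 0.267] [ 0.024 -0.002]
-0.1 0.046 [0.157 0.416 1.944 0.296] [0.007 0.001]
-0.083 0.046 [0.157 0.447 1.896 0.313] [-0.002  0.004]
lin cm [-1.18  6.7  -3.52] ang [-2.13  2.31  4.26]
0 [0.536 0.102 0.098] q 0.11 0.23 2.04 clear [0.056 0.008]
0.25 [0.517 0.101 0.097] q 0.12 0.20 2.08 clear [0.067 0.005]
0.5 [0.498 0.101 0.097] q 0.13 0.16 2.12 clear [0.078 0.003]
0.75 [0.479 0.101 0.096] q 0.14 0.12 2.17 clear [0.089 0.   ]
1 [0.459 0.1   0.095] q 0.15 0.09 2.21 clear [0.099 0.   ]
lin cm [-1.19  8.9   0.87] ang [-2.13  2.31  4.26]
0 [0.536 0.102 0.098] q 0.11 0.23 2.04 clear [0.056 0.008]
0.25 [0.518 0.102 0.085] q 0.12 0.22 2.09 clear [0.06  0.005]
0.5 [0.499 0.101 0.072] q 0.13 0.21 2.14 clear [0.064 0.003]
0.75 [0.481 0.101 0.059] q 0.14 0.20 2.19 clear [0.068 0.   ]
1 [0.462 0.101 0.046] q 0.15 0.20 2.23 clear [0.07 0.  ]
```

Request:
{"op": "drive_tool", "data": {
  "moves": [
    {"linear": [0, 2, -1], "angular": [0, 0, 0], "jaw": 0},
    {"linear": [-0.1, 4.5, -2.3], "angular": [0, 0, 0], "jaw": 0},
    {"linear": [-0.2, 6.7, -3.5], "angular": [-1, 0, 0], "jaw": 0},
    {"linear": [-0.2, 6.7, -3.5], "angular": [-2, 0, 0], "jaw": 0},
    {"linear": [-0.2, 7.5, -2], "angular": [-2, 0, 0], "jaw": 0},
    {"linear": [-0.2, 8.2, -0.6], "angular": [-2, 0, 0], "jaw": 0},
    {"linear": [-0.2, 8.9, 0.9], "angular": [-2, 0, 0], "jaw": 0},
    {"linear": [-0.2, 8.9, 0.9], "angular": [-2, 0, 0], "jaw": 0}
  ]
}}

```text
time_s: 8.2
tool_pos: [0.4629, 0.0911, 0.0426]
orientation: [-2.095, 1.763, -0.436]
wrist_force: [-0.1, 0.3, 0.8]
finger_gap: 0.001
```

```bash
python3 - <<'E'
from m import *
from lid import lid
s=where(); print(s['tau'].round(2),s['orientation']); f,q2,q3=s['joints'][:3]; print(cl(f,q2,q3))
b,dt=env.camera('top'); lid(dt,b); cv2.imwrite('pics/c4.png',cv2.resize(b[170:350,150:310],None,fx=3,fy=3,interpolation=2)[:,:,::-1])
R0=Ro.from_rotvec(s['orientation']); d=np.r_[C@[1,0],0]; print('cab x in tool',R0.inv().apply(d),'up',R0.inv().apply([0,0,1]))
E
```

```text
t 8.2 cab [-206.2   10.2] z 42.6 tilt 27.8 F(cab) [-0.04  0.29] 0.84 q [0.099 0.251 2.208 0.167 0.202 1.343]
[ -0.08 -36.07 -22.61   0.59  -2.16  -0.56] [-2.09503452  1.76276562 -0.43617997]
(np.float64(0.05029318910486965), np.float64(0.010024227489117701))
y -95 -40 426 x [-155.  -66.] z [37.6 44.6 51.6] slope [1.000e-02 4.542e+01]
y 40 95 333 x [-155.  -66.] z [37.6 44.5 50.7] slope [2.000e-02 4.701e+01]
cab x in tool [-0.00279248 -0.88481815  0.46592816] up [ 3.79108903e-04 -4.65930879e-01 -8.84821040e-01]
```

View pics/c4.png

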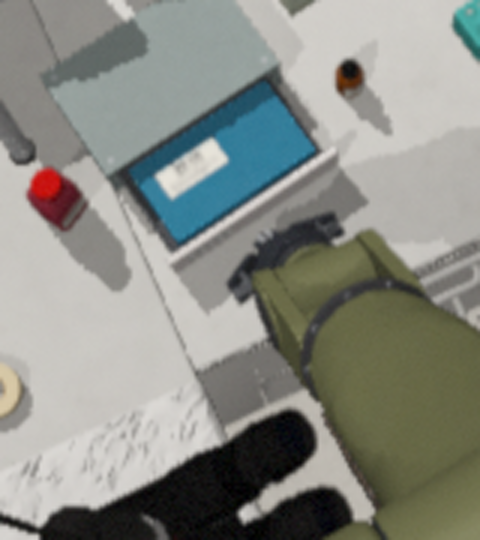

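Request:
{"op": "drive_tool", "data": {
  "moves": [
    {"linear": [0, -0.58, -0.04], "angular": [0, 0, 0], "jaw": 0},
    {"linear": [0, -1.03, 0.2], "angular": [0, 0, 0], "jaw": 0},
    {"linear": [0, -1.38, 0.38], "angular": [0, 0, 0], "jaw": 0},
    {"linear": [0, -1.73, 0.57], "angular": [0, 0, 0], "jaw": 0},
    {"linear": [0, -2.09, 0.76], "angular": [0, 0, 0], "jaw": 0},
    {"linear": [0, -2.44, 0.94], "angular": [0, 0, 0], "jaw": 0},
    {"linear": [0, -2.8, 1.13], "angular": [0, 0, 0], "jaw": 0},
    {"linear": [0, -3.15, 1.31], "angular": [0, 0, 0], "jaw": 0}
  ]
}}

```text
time_s: 9.05
tool_pos: [0.4973, 0.0971, 0.0479]
orientation: [-2.093, 1.761, -0.439]
wrist_force: [-2.1, -0.0, 0.8]
finger_gap: -0.002
```

```bash
cat > chk.py <<'E'
from m import *
s=where(); print(s['tau'].round(2)); f,q2,q3=s['joints'][:3]; print(np.round(cl(f,q2,q3),3))
b,dt=env.camera('top'); P=cloud('top',dt).reshape(-1,3)*1e3; H=cv2.cvtColor(b,cv2.COLOR_RGB2HSV).reshape(-1,3).astype(int)
L=(P[:,:2]-O*1e3)@C; z=P[:,2]
m=(L[:,0]>-190)&(L[:,0]<-66)&(L[:,1]>55)&(L[:,1]<100)&(z>48)&(z<64)&(H[:,1]<50)&(H[:,2]>120)
print('front',m.sum(),np.percentile(L[m,0],[5,50,95]).round(1) if m.any() else None)
E
python3 chk.py
```

```text
t 9.05 cab [-171.3   10.1] z 47.9 tilt 28.0 F(cab) [-2.06  0.33] 0.82 q [0.106 0.298 2.12  0.13  0.237 1.386]
[  0.   -42.17 -24.48   0.15  -1.77  -0.08]
[0.037 0.008]
front 55 [-161.5 -156.4  -84.1]
```

Request:
{"op": "drive_tool", "data": {
  "moves": [
    {"linear": [0, -0.51, 0.31], "angular": [0, 0, 0], "jaw": 0},
    {"linear": [0, -1.03, 0.63], "angular": [0, 0, 0], "jaw": 0},
    {"linear": [0, -1.54, 0.94], "angular": [0, 0, 0], "jaw": 0},
    {"linear": [0, -2.05, 1.25], "angular": [0, 0, 0], "jaw": 0},
    {"linear": [0, -2.57, 1.57], "angular": [0, 0, 0], "jaw": 0},
    {"linear": [0, -3.09, 1.88], "angular": [0, 0, 0], "jaw": 0},
    {"linear": [0, -3.6, 2.19], "angular": [0, 0, 0], "jaw": 0},
    {"linear": [0, -4.11, 2.5], "angular": [0, 0, 0], "jaw": 0}
  ]
}}

```text
time_s: 9.9
tool_pos: [0.5449, 0.1053, 0.0451]
orientation: [-2.093, 1.76, -0.44]
wrist_force: [-2.8, 0.3, 2.4]
finger_gap: 0.003
```

```bash
python3 chk.py
```

```text
t 9.9 cab [-123.     9.9] z 45.1 tilt 28.0 F(cab) [-2.73  0.8 ] 2.44 q [0.113 0.387 1.995 0.101 0.273 1.422]
[ -0.07 -48.23 -25.06   0.13  -1.78  -0.08]
[0.011 0.011]
front 48 [-112.8 -109.7 -105. ]
```

Request:
{"op": "drive_tool", "data": {
  "moves": [
    {"linear": [0, -0.35, 0.19], "angular": [1, 0, 0], "jaw": 0},
    {"linear": [0, -0.71, 0.37], "angular": [2, 0, 0], "jaw": 0},
    {"linear": [0, -1.06, 0.56], "angular": [3, 0, 0], "jaw": 0},
    {"linear": [0, -1.42, 0.75], "angular": [4, 0, 0], "jaw": 0},
    {"linear": [0, -1.77, 0.93], "angular": [4, 0, 0], "jaw": 0}
  ]
}}

```text
time_s: 10.45
tool_pos: [0.564, 0.1086, 0.0449]
orientation: [-2.044, 1.72, -0.494]
wrist_force: [-2.5, -1.8, -1.9]
finger_gap: -0.0
```

```bash
python3 chk.py
```

```text
t 10.45 cab [-103.6    9.9] z 44.9 tilt 32.0 F(cab) [-2.82 -1.38] -1.85 q [0.114 0.413 1.985 0.163 0.188 1.361]
[  0.47 -50.81 -25.57   0.7   -2.67  -0.62]
[0.003 0.012]
front 47 [-95.1 -91.7 -87.2]
```

Request:
{"op": "drive_tool", "data": {
  "moves": [
    {"linear": [0, -0.25, 0.16], "angular": [0, 0, 0], "jaw": 0},
    {"linear": [0, -0.51, 0.32], "angular": [0, 0, 0], "jaw": 0},
    {"linear": [0, -0.76, 0.48], "angular": [0, 0, 0], "jaw": 0},
    {"linear": [0, -1.02, 0.64], "angular": [0, 0, 0], "jaw": 0},
    {"linear": [0, -1.02, 0.64], "angular": [0, 0, 0], "jaw": 0}
  ]
}}

```text
time_s: 11.0
tool_pos: [0.5765, 0.1108, 0.0454]
orientation: [-2.044, 1.719, -0.494]
wrist_force: [-0.3, 0.0, -0.7]
finger_gap: -0.006
```

```bash
python3 chk.py
```

```text
t 11.0 cab [-90.9   9.8] z 45.4 tilt 32.0 F(cab) [-0.3   0.09] -0.66 q [0.115 0.433 1.951 0.148 0.201 1.377]
[-3.000e-02 -5.106e+01 -2.589e+01 -1.000e-02 -1.500e+00  7.000e-02]
[-0.003  0.013]
front 46 [-81.4 -78.4 -74.4]
```

Request:
{"op": "drive_tool", "data": {
  "moves": [
    {"linear": [0, -0.17, 0.11], "angular": [0, 0, 0], "jaw": 0},
    {"linear": [0, -0.34, 0.21], "angular": [0, 0, 0], "jaw": 0},
    {"linear": [0, -0.47, 0.29], "angular": [0, 0, 0], "jaw": 0},
    {"linear": [0, -0.59, 0.37], "angular": [0, 0, 0], "jaw": 0},
    {"linear": [0, -0.59, 0.37], "angular": [0, 0, 0], "jaw": 0}
  ]
}}

```text
time_s: 11.55
tool_pos: [0.5831, 0.112, 0.0454]
orientation: [-2.044, 1.72, -0.494]
wrist_force: [-1.1, -0.1, 0.5]
finger_gap: -0.003
```

```bash
python3 chk.py
```

```text
t 11.55 cab [-84.1   9.8] z 45.4 tilt 32.0 F(cab) [-1.07  0.05] 0.51 q [0.116 0.444 1.933 0.141 0.208 1.385]
[-1.000e-02 -5.174e+01 -2.568e+01  3.000e-02 -1.480e+00  3.000e-02]
[-0.006  0.013]
front 41 [-74.7 -71.4 -67. ]
```

Request:
{"op": "drive_tool", "data": {
  "moves": [
    {"linear": [0, -0.08, 0.05], "angular": [0, 0, 0], "jaw": 0},
    {"linear": [0, -0.17, 0.11], "angular": [0, 0, 0], "jaw": 0},
    {"linear": [0, -0.17, 0.11], "angular": [0, 0, 0], "jaw": 0}
  ]
}}

```text
time_s: 11.9
tool_pos: [0.5849, 0.1122, 0.0452]
orientation: [-2.044, 1.72, -0.494]
wrist_force: [-2.1, -0.2, 1.1]
finger_gap: 0.001
```

Request:
{"op": "drive_tool", "data": {
  "moves": [
    {"linear": [0, -0.08, 0.05], "angular": [0, 0, 0], "jaw": 0},
    {"linear": [0, -0.08, 0.05], "angular": [0, 0, 0], "jaw": 0}
  ]
}}

```text
time_s: 12.1
tool_pos: [0.5855, 0.1124, 0.0451]
orientation: [-2.045, 1.72, -0.493]
wrist_force: [-6.3, -1.6, 4.8]
finger_gap: -0.003
```

```bash
python3 chk.py
```

```text
t 12.1 cab [-81.7   9.9] z 45.1 tilt 32.0 F(cab) [-6.52 -0.49] 4.82 q [0.116 0.449 1.926 0.138 0.212 1.389]
[ 1.300e-01 -5.035e+01 -2.727e+01  8.000e-02 -2.120e+00  1.000e-02]
[-0.008  0.014]
front 36 [-72.4 -69.9 -66.4]
```

Request:
{"op": "drive_tool", "data": {
  "moves": [
    {"linear": [0, -0.08, 0.05], "angular": [0, 0, 0], "jaw": 0},
    {"linear": [0, -0.1, 0.06], "angular": [0, 0, 0], "jaw": 0},
    {"linear": [0, -0.1, 0.06], "angular": [0, 0, 0], "jaw": 0}
  ]
}}

```text
time_s: 12.45
tool_pos: [0.5858, 0.1125, 0.045]
orientation: [-2.046, 1.721, -0.492]
wrist_force: [-19.1, -4.9, 14.3]
finger_gap: -0.005
```

Request:
{"op": "drive_tool", "data": {
  "moves": [
    {"linear": [0, 0.25, -0.16], "angular": [0, 0, 0], "jaw": 0},
    {"linear": [0, 1, -0.64], "angular": [0, 0, 0], "jaw": 0},
    {"linear": [0, 3, -1.9], "angular": [-1, 0, 0], "jaw": 0},
    {"linear": [0, 5, -3.2], "angular": [-2, 0, 0], "jaw": 0},
    {"linear": [0, 7, -5.5], "angular": [-4, 0, 0], "jaw": 0},
    {"linear": [0, 9, -8], "angular": [-4, 0, 0], "jaw": 0},
    {"linear": [0, 9, -8], "angular": [-4, 0, 0], "jaw": 0},
    {"linear": [0, 9, -8], "angular": [-4, 0, 0], "jaw": 0}
  ]
}}

```text
time_s: 13.25
tool_pos: [0.47, 0.0923, 0.0659]
orientation: [-2.091, 1.76, -0.441]
wrist_force: [0.3, 0.1, -0.3]
finger_gap: 0.001
```

```bash
python3 chk.py; python3 - <<'E'
from h import *
b,_=env.camera('top'); cv2.imwrite('pics/fin.png',cv2.resize(b[120:330,90:440],None,fx=2.2,fy=2.2,interpolation=2)[:,:,::-1])
E
```

```text
t 13.25 cab [-198.9   10.1] z 65.9 tilt 28.1 F(cab) [0.35 0.  ] -0.27 q [0.101 0.204 2.185 0.126 0.265 1.386]
[ 6.000e-02 -3.869e+01 -2.329e+01  8.000e-02 -1.210e+00 -3.000e-02]
[0.064 0.01 ]
front 35 [-72.5 -70.1 -66.3]
```

View pics/fin.png

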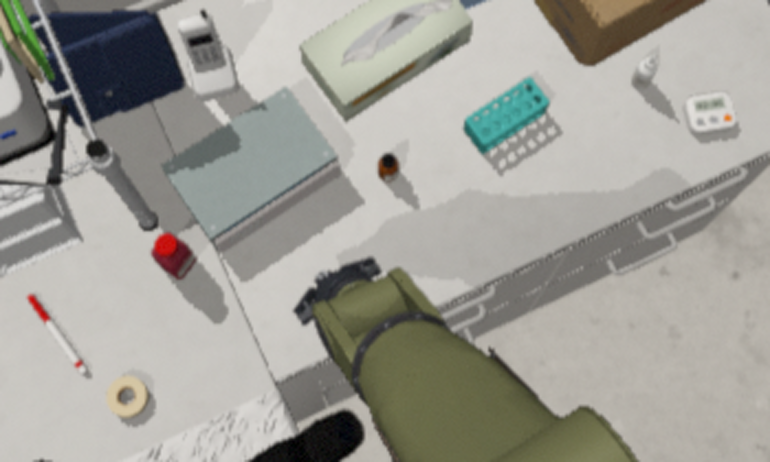

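The tray front now sits against the cabinet (edge from about (215,245) to (338,165)). The bottles, rack, timer, marker and tape are all standing where they were, and the arm is clear of everything.

```bash
python3 -c "
from plant import env; print(env.job_done())"
```

```text
the job is handed in; nothing more can be done
None
```

The lid is shut and the tray is fully home, done in that order using only fingertip pushes. I handed the job in at about 13.3 s of the 46 s allowed.

- **Lid:** I swung it down along its arc from about 0.85 rad. It met a hard stop at about 12 N. With the tray still out, the lid's top measured flat at about 45 mm above the bench, which is the shut height.
- **Tray:** I pushed the white front about 103 mm, with 2–3 N measured at the wrist. It met a hard stop, where the last press rose briefly to about 20 N. After I backed off, the middle of the panel measured −70 mm, against −69 mm expected when home, which is within the 2 mm calibration. The panel had not sprung back.
- **Surroundings:** The last picture shows the bottles, rack, timer, marker and tape standing where they were, by eye.
- **Doubtful point:** The arm passed very close to the microscope eyepieces. My rough clearance estimate was about zero or slightly negative at the first swing and at the end of the push. Joint torques and tracking showed no contact; a brief torque on joint 1 during the first swing also appeared in free space, so I put it down to the motion.

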